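Load the decontamination box and start it

ROBOT

A 7-joint arm with a two-finger parallel gripper is mounted at the origin on a cart in front of the work surface, level with it; the furniture and walls round the work are solid. World frame = base frame: x ahead of the robot, y to its left, z up, the work surface at z = 0. Lengths are in m, angles in rad, forces in N, time in s.
With the tool pointing down it reaches from about 0.425 to 1.025 m from the base axis. Payload 9.4 kg.
Tool frame: the origin (TCP) lies at the very end of the fingers, on their centre line; the grasp point (between the pads) lies 19 mm behind it; y points along the fingers, z is the direction in which the jaws open and shut, and the axes are right-handed (so a half turn about y gives the same grasp; the last joint's range is limited). The gripper opens to 93 mm and grips with 3 to 60 N. Pads are 15 mm wide; open, the fingers measure 128 mm over their backs; the gripper's body (75 mm by 188 mm) begins 65 mm behind the grasp point.
Start: joints at [-1.354, 0.599, -0.003, 1.599, 0.002, 0.943, -0.08], TCP at [0.21, 0.694, 0.219] pointing down, gripper open.
Joint ranges: [-2.57, 2.57], [-0.35, 1.97], [-1.29, 1.29], [0.11, 2.56], [-1.05, 4.19], [0.11, 1.86], [-2.63, 2.63]. Speed limits (rad/s): [2.22, 2.22, 3.01, 3.01, 3.14, 3.14, 3.14].

INTERFACE

Orientations are given as a unit quaternion [w, x, y, z].
In Python, from plant import monitor, eyes, job, finder gives the robot as it stands.
- The arm moves only by the shell command python3 -m creep 'ROWS' [OPENING]. ROWS is JSON, a list of rows, each a list of 4 numbers: the shift along the tool's x, y, z in cm, then the turn about the tool's y in degrees. In form: [[x, y, z, yaw], ...]. A call has 1 to 20 rows; each row shifts and turns the commanded pose from where the row before left it, along the tool's axes as they then stand; what a row does not reach is not made up. A row lasts 1/8 s, in which the tool goes at most 62.5 mm and 10.7 degrees, less where a joint would pass 70% of its speed; a pose out of reach is approached as far as the arm can. A call with a gripper value outside its range is refused whole. OPENING is the closure, from -1 (fully open) to 1 (shut), so that 0 is half open, set as the call begins (- or left out, the last holds). The fingers move at their own pace and stop on an object; the grip force is fixed at half the most. Time passes only in rows, so rows that do not move let the fingers close. It gives the time, the measured TCP pose, the force and the opening at its end, in the units of the state.
- monitor.sense(): the state, without advancing time (a new reading comes with each control period).
- eyes.grab_frame(name): name is "scene" or "top" or "wrist"; returns the picture (384x512x3 uint8, red, green, blue); there is no depth.
- eyes.calibration(name): a dict with "fx", "fy", "cx", "cy" (pixels), "dist" ([k1, k2, p1, p2, k3] as OpenCV has them; the pictures are not rectified), "rvec" (rotation vector, rad) and "tvec" (3), from world to camera coordinates, as OpenCV has them; the wrist camera has in their place "tool_from_camera" (4x4, takes a point from camera to tool coordinates, whose origin is the TCP and whose axes are the tool frame's). Camera axes: x right, y down, z forward; pixel columns grow to the right and rows downward; lengths in m; the calibration is good to about 2 mm. A picture is of the moment at which its call begins: read the wrist's pose just before it. calibration takes no time and is no camera call.
- job.close_job(): hands the job in, once; it reports no verdict.
Trained networks look in the newest picture that a camera, given by its name, has taken for a name from the list of things; names that differ only in an ending like _2 or _b are one class to them, and where a whole thing is asked for, a point or a joint stands for the part that bears it (a point fixed in the world has none). Each returns a list of dicts, best first, with "confidence" (0 to 1); they miss things now and then, are a little off and sometimes report something else, mostly with a low value. They report only what shows in the picture. A call takes as long as a camera call. They do not tell look-alikes from the thing itself.
- finder.spot_in(camera, query): "bbox" ([left, top, right, bottom] in pixels, round what is visible of it).
- finder.silhouettes(camera, query): "region" (384x512 bool, what is visible of it) and "bbox" ([left, top, right, bottom] in pixels, round what is visible of it).
The state is a dict: "t": time; "qpos": joint angles; "joint_vel": joint speeds; "tau": joint torques, N m; "tool_pos": TCP position; "eef_rot": TCP orientation; "force": force on the tool from outside, world axes, zero at the start; "wrist_torque": the same for the moment, N m; "gripper_width": finger opening in m.
Only numpy, scipy, OpenCV 4.12 (cv2) and the standard library are available. Lean on these libraries where they do the work, as an engineer would, in place of code of your own. Each camera call takes 0.05 s, during which the arm holds its last target.

TASK

Take every swab pack off the peg rack, lifting it over the peg's upturned tip, and put all of them and the beaker into the decontamination box, below its rim. Then swing the lid shut and press its front down until the tab drops behind the rim; only after that lift the sprung guard cover of the switch beside the box well up by its knob, flip the toggle under it away from you, and let the cover sink shut again by itself. Do not disturb the tape roll, the pink bottle or the marker.

Things in the scene. Friction and masses are not known exactly. Their poses are not given: they have to be found in the camera images.
- unit: decontamination box with switch pod, one piece fixed to the bench. Origin on the bench under the chamber's centre; x points away from the robot (hinge side), y left, z up. Chamber inside 116 mm (x) by 200 mm (y), walls 6 mm, rim 94 mm above the bench. The pod stands left of it: 100 (x) by 76 (y) mm, centre at x 0, y 170, top 60 mm above the bench
- chamber_floor (a point): centre of the chamber's floor, 6 mm above the bench
- lid (a joint): lid angle: 0 = flat shut, 1.75 = fully open (leaning a little away from the robot). The hinge is stiff (0.12 N m): the lid stays where it is left. In the last 0.06 rad a sprung tab on the front edge rides over a bead on the box's front wall and drops behind it, which takes a few N more on the front edge; home reads below 0.02
- lid_hinge (a point): middle of the lid's hinge line, on the far rim of the chamber, 94 mm above the bench; the hinge line runs along the unit's y
- lid_front_edge (a point): middle of the lid's free edge, on its outer (upper when shut) face; 128 mm from the hinge line. Lid 6 mm thick, 212 mm wide. The point's z axis points out of the outer face, its -x axis from hinge to free edge
- cover (a joint): guard cover angle: 0 = shut (level), up to 1.9; opens upward and away from the robot. A spring with a damper shuts it: let go when upright (1.5) it takes about 4 s to sink half-way and 10 s to shut, time to flip the toggle. Raising it slowly takes some 4 N at the knob. Plate 92 mm (hinge to front) by 66 mm, 3 mm thick, 34 mm above the pod's top when shut
- cover_knob (a point): centre of the cover's round lift knob: a roller 16 mm across and 14 mm long (along the unit's y, the hinge's direction), so it turns in a pinch from above; 22 mm off the plate's mid-plane and 80 mm in front of the hinge line, 116 mm above the bench when shut
- cover_hinge (a point): middle of the cover's hinge line, at its far edge, 94 mm above the bench; runs along the unit's y
- toggle (a joint): toggle angle: 0 = off (leaning 0.5 rad towards the robot), 1.0 = on (leaning 0.5 rad away from it). About 1 N at the tip moves it; it stays where it is left
- toggle_pivot (a point): pivot of the toggle, at the pod's top, 60 mm above the bench. Two upright cheeks stand 34 mm to its left and right, up to 88 mm above the bench; the front is open
- toggle_tip (a point): tip of the toggle: a steel bat 8 mm thick, 24 mm from the pivot
- rack: steel peg rack fixed to the bench; origin on the bench under its bar's middle, x away from the robot. Bar (12 mm thick, along y) and three pegs lie 110 mm above the bench; the pegs run along -x, at y = -44, 0, 44 mm. Each is a 5 mm rod, level for 72 mm from the bar's axis, then bent up 45 deg, ending 84 mm from the bar with its axis 12 mm higher. The foot lies behind the bar
- peg_1 (a point): bend of peg 1 (right), on the rod's axis, where the upturned tip starts: 72 mm in front of the bar's axis, 110 mm above the bench
- peg_2 (a point): bend of peg 2 (middle), on the rod's axis, where the upturned tip starts: 72 mm in front of the bar's axis, 110 mm above the bench
- peg_3 (a point): bend of peg 3 (left), on the rod's axis, where the upturned tip starts: 72 mm in front of the bar's axis, 110 mm above the bench
- pack_1_center (a point): centre of a rigid swab pack (None if absent), 34 mm wide (its y), 84 mm tall (its z), 40 g. From below: white case 26 mm high, 14 mm thick (its x); then a grey hang tab 8 mm thick with a 24 mm wide, 22 mm high slot (16 mm below to 6 mm above this point) and 36 mm of solid tab on top, to grip. At the start it hangs upright, a peg through its slot, 30 to 50 mm in front of the rack's bar
- pack_2_center (a point): centre of a rigid swab pack (None if absent), 34 mm wide (its y), 84 mm tall (its z), 40 g. From below: white case 26 mm high, 14 mm thick (its x); then a grey hang tab 8 mm thick with a 24 mm wide, 22 mm high slot (16 mm below to 6 mm above this point) and 36 mm of solid tab on top, to grip. At the start it hangs upright, a peg through its slot, 30 to 50 mm in front of the rack's bar
- pack_3_center (a point): centre of a rigid swab pack (None if absent), 34 mm wide (its y), 84 mm tall (its z), 40 g. From below: white case 26 mm high, 14 mm thick (its x); then a grey hang tab 8 mm thick with a 24 mm wide, 22 mm high slot (16 mm below to 6 mm above this point) and 36 mm of solid tab on top, to grip. At the start it hangs upright, a peg through its slot, 30 to 50 mm in front of the rack's bar
- beaker_center (a point): centre (half-way up) of an empty white beaker standing on the bench: 54 mm across, 62 mm high, wall thin and rigid, 50 g.
- tape: tape roll lying on the bench, 61 mm across, 19 mm high; origin at the centre of its underside. Leave alone
- flask: pink bottle standing on the bench, 52 mm across, 100 mm high; origin at the centre of its underside. Leave alone
- marker: black marker pen lying on the bench, 124 mm long, 12 mm thick; origin at its underside. Leave alone
Things that resemble listed ones, but are neither listed nor needed, are in the scene too. Of the things that look like the part that bears beaker_center, take the one that is nearest to the robot's base at the start.

How it is judged:
By the outcome, as a careful person would: the job done as asked, in the order asked, and still so for the second after the job is handed in, with the robot touching nothing.
Of pack_1, pack_2, pack_3 only 2 to 3 are there at a start; the rules pass over those that are not, and their reading is None.
At some moment in a run one of beaker may be knocked a few centimetres aside while the robot is not near it.
Once in a run the grip may slacken for a moment while it holds something.
It also fails if it takes over 210 s, if anything falls off the work surface, if the arm or the gripper's body presses on something with over 40 N, if the wrist force passes 120 N, or if a joint passes its speed limit or range.

## Working session

There is one attempt and no reset: what is moved stays moved. The work goes in short steps, Python scripts to look and compute and a shell command to move; the robot and the scene stay as the last step left them, time stands still between calls to the robot, and variables do not carry over. Pictures are saved under pics/ and viewed, and the job is handed in when it is done.

```bash
ls -la; mkdir -p pics; cat > h.py <<'E'
import numpy as np, cv2
from plant import monitor, eyes, job, finder
def snap(name,fn,crop=None,scale=1):
    im=eyes.grab_frame(name)
    o=im
    if crop: o=o[crop[1]:crop[3],crop[0]:crop[2]]
    if scale!=1: o=cv2.resize(o,None,fx=scale,fy=scale,interpolation=cv2.INTER_CUBIC)
    cv2.imwrite('pics/'+fn,cv2.cvtColor(o,cv2.COLOR_RGB2BGR)); return im
E
python3 - <<'E'
from h import *
s=monitor.sense(); print({k:np.round(v,3).tolist() for k,v in s.items()})
for n in ['scene','top','wrist']:
    snap(n,n+'0.png',scale=1.5); print(n,{k:np.round(v,4).tolist() for k,v in eyes.calibration(n).items()})
E
```

```text
total 12
drwxr-xr-x  3 agent agent 4096 Dec  7 09:41 .
drwxr-xr-x 23 root  root  4096 Dec  7 09:41 ..
drwxr-xr-x  2 agent agent 4096 Dec  7 09:41 pics
{'t': 0.0, 'qpos': [-1.354, 0.6, -0.003, 1.6, 0.002, 0.943, -0.08], 'joint_vel': [-0.0, -0.001, 0.001, 0.001, -0.0, -0.001, -0.001], 'tau': [-0.0, -76.508, 1.498, -25.236, -0.052, 0.017, 0.0], 'tool_pos': [0.21, 0.693, 0.218], 'eef_rot': [-0.699, 0.7, -0.103, 0.103], 'force': [0.277, 0.231, -0.021], 'wrist_torque': [-0.006, -0.041, -0.038], 'gripper_width': 0.093}
scene {'fx': 436.3073, 'fy': 436.3073, 'cx': 254.4553, 'cy': 190.0969, 'dist': [-0.1097, 0.0, 0.0, 0.0, 0.0], 'rvec': [1.1777, -2.0839, 1.1263], 'tvec': [0.3539, 0.2727, 1.3893]}
top {'fx': 373.2072, 'fy': 373.2072, 'cx': 258.345, 'cy': 188.8484, 'dist': [0.017, 0.0, 0.0, 0.0, 0.0], 'rvec': [2.1379, -2.1356, 0.195], 'tvec': [0.0977, 0.5029, 1.4707]}
wrist {'fx': 321.6062, 'fy': 321.6062, 'cx': 259.3692, 'cy': 194.0192, 'dist': [-0.023, 0.0, 0.0, 0.0, 0.0], 'tool_from_camera': [[0.0002, 0.9567, 0.2912, -0.0796], [-0.0006, -0.2912, 0.9567, -0.1666], [1.0, -0.0004, 0.0005, -0.0009], [0.0, 0.0, 0.0, 1.0]]}
```

View pics/scene0.png

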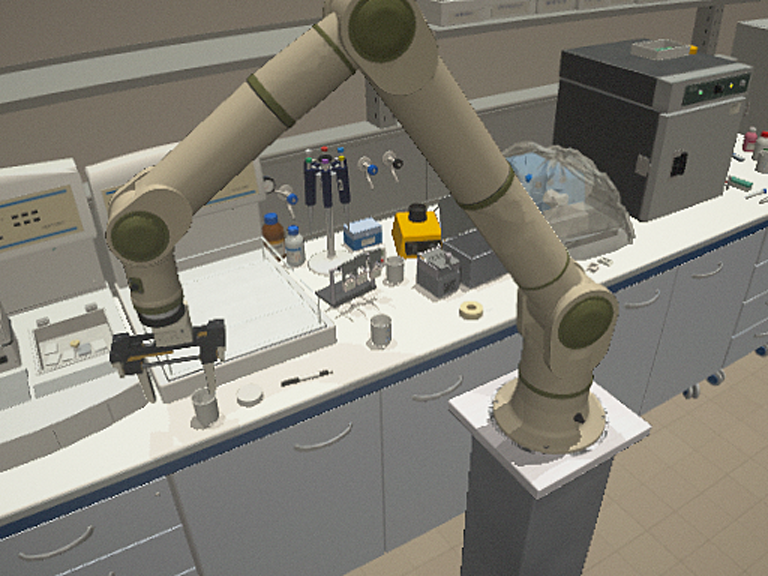

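View pics/top0.png

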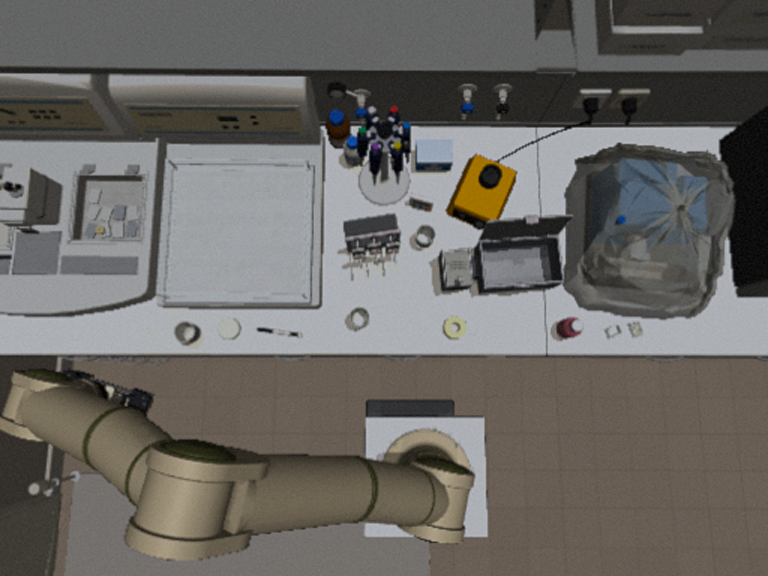

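View pics/wrist0.png

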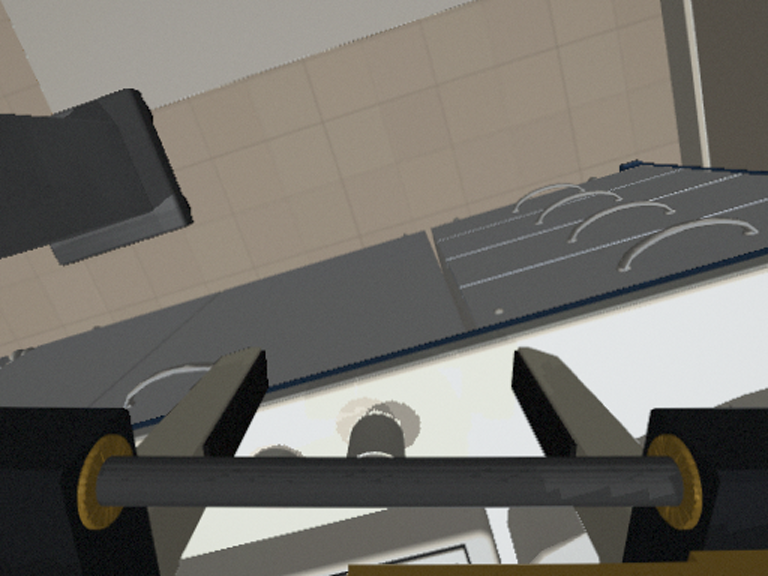

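```bash
cat >> h.py <<'E'
from scipy.spatial.transform import Rotation as Rn
def cam(name):
    c=eyes.calibration(name); K=np.array([[c['fx'],0,c['cx']],[0,c['fy'],c['cy']],[0,0,1]]); d=np.array(c['dist'],float)
    if 'rvec' in c: R=cv2.Rodrigues(np.array(c['rvec'],float))[0]; t=np.array(c['tvec'],float)
    else:
        s=monitor.sense(); q=s['eef_rot']; Rt=Rn.from_quat([q[1],q[2],q[3],q[0]]).as_matrix()
        T=np.array(c['tool_from_camera']); Rc=Rt@T[:3,:3]; p=Rt@T[:3,3]+s['tool_pos']; R=Rc.T; t=-R@p
    return K,d,R,t
def ray(name,uv,C=None):
    K,d,R,t=C or cam(name); n=cv2.undistortPoints(np.array([[uv]],float),K,d)[0,0]
    v=R.T@np.array([n[0],n[1],1]); return -R.T@t,v
def onz(name,uv,z,C=None):
    o,v=ray(name,uv,C); return o+v*(z-o[2])/v[2]
def proj(name,P,C=None):
    K,d,R,t=C or cam(name); return cv2.projectPoints(np.array(P,float).reshape(-1,3),cv2.Rodrigues(R)[0],t,K,d)[0][:,0]
def tri(n1,uv1,n2,uv2):
    o1,v1=ray(n1,uv1);o2,v2=ray(n2,uv2); v1/=np.linalg.norm(v1);v2/=np.linalg.norm(v2)
    A=np.stack([v1,-v2],1); s=np.linalg.lstsq(A,o2-o1,rcond=None)[0]; a=o1+s[0]*v1;b=o2+s[1]*v2; return (a+b)/2,np.linalg.norm(a-b)
E
python3 - <<'E'
from h import *
s=monitor.sense();q=s['eef_rot'];print(np.round(Rn.from_quat([q[1],q[2],q[3],q[0]]).as_matrix(),3))
for n in ['top','scene']:
    eyes.grab_frame(n)
    for k in ['unit','lid','cover','cover_knob','toggle','rack','pack_1_center','beaker_center','tape','flask','marker']:
        for r in finder.spot_in(n,k):
            if r['confidence']>.25: print(n,k,np.round(r['bbox']),round(r['confidence'],2))
print(monitor.sense()['t'])
for u in [(187,333), (358,319), (425,236)]: print(u,onz('top',(u[0]/1.5,u[1]/1.5),0.03))
E
```

```text
[[ 0.957 -0.     0.29 ]
 [-0.29  -0.001  0.957]
 [ 0.    -1.    -0.001]]
top unit [291. 146. 378. 193.] 0.76
top unit [294. 168. 315. 191.] 0.4
top lid [321. 143. 380. 162.] 0.88
top lid [235. 162. 246. 171.] 0.73
top cover [294. 166. 316. 192.] 0.86
top cover_knob [296. 166. 316. 186.] 0.75
top rack [235. 204. 246. 219.] 0.37
top pack_1_center [321. 143. 382. 160.] 0.45
top beaker_center [117. 215. 130. 227.] 0.74
top beaker_center [276. 150. 292. 164.] 0.6
top beaker_center [236. 202. 247. 220.] 0.59
top tape [294. 210. 309. 227.] 0.48
top flask [372. 214. 388. 224.] 0.7
top marker [193. 223. 201. 224.] 0.55
scene unit [281. 128. 342. 199.] 0.76
scene unit [281. 165. 302. 181.] 0.31
scene lid [296. 134. 320. 159.] 0.94
scene cover [282. 166. 308. 180.] 0.67
scene cover_knob [280. 163. 305. 180.] 0.78
scene cover_knob [307. 202. 324. 213.] 0.31
scene rack [209. 176. 252. 208.] 0.69
scene pack_1_center [209. 175. 260. 205.] 0.49
scene beaker_center [126. 256. 144. 283.] 0.81
scene beaker_center [246. 210. 263. 229.] 0.75
scene beaker_center [256. 171. 269. 187.] 0.74
scene tape [309. 200. 323. 213.] 0.55
scene marker [189. 253. 200. 255.] 0.69
1.35
(187, 333) [0.36920032 0.63323399 0.03      ]
(358, 319) [0.40710343 0.17763328 0.03      ]
(425, 236) [ 0.63799044 -0.00563967  0.03      ]
```

```bash
python3 - <<'E'
from h import *
snap('top','top1.png',(210,90,400,240),4)
snap('scene','scene1.png',(200,150,420,300),3.6)
E
```

```text
(no output)
```

View pics/top1.png

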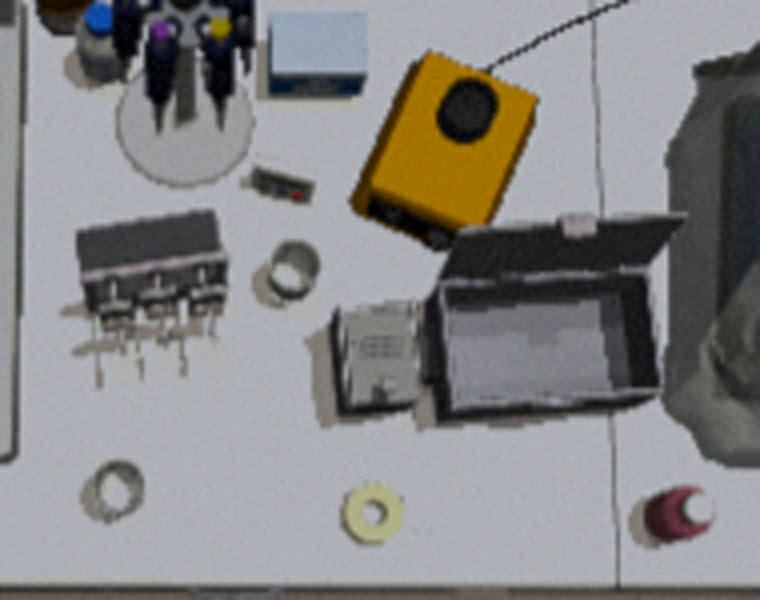

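View pics/scene1.png

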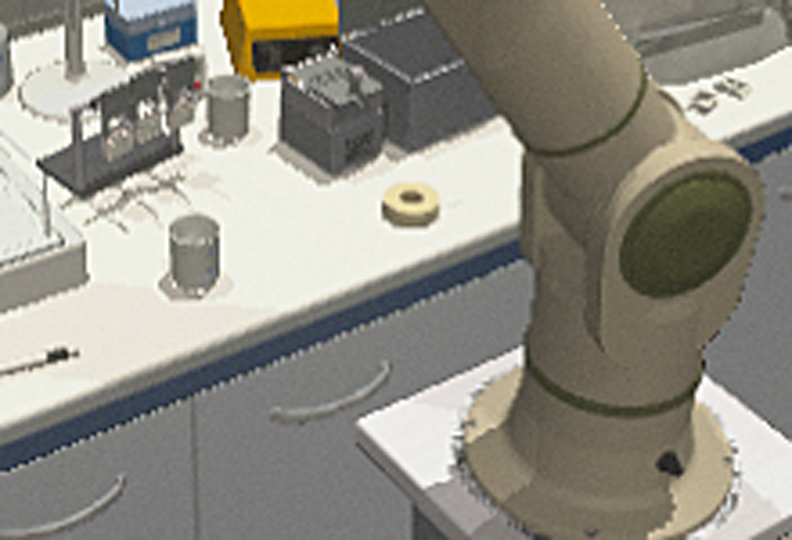

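```bash
python3 -m creep '[[0,-5,0,0],[0,-5,0,0],[3.5,0,-3.1,0],[3.5,0,-3.1,0],[3.5,0,-3.1,0],[3.5,0,-3.1,0],[3.5,0,-3.1,0],[3.5,0,-3.1,0],[3.5,0,-3.1,0],[3.5,0,-3.1,0],[3.5,0,-3.1,0],[3.5,0,-3.1,0],[3.5,0,-3.1,0],[3.5,0,-3.1,0],[3.5,0,-3.1,0],[3.5,0,-3.1,-8.5],[0,0,0,-8.5],[0,0,0,0]]' -1; python3 - <<'E'
from h import *
s=monitor.sense(); print({k:np.round(v,3).tolist() for k,v in s.items() if k in('t','qpos','tool_pos','eef_rot','force')})
snap('wrist','w1.png',scale=1.5)
E
```

```text
t: 3.7
tool_pos: [0.5534, 0.1362, 0.3187]
eef_rot: [0.707, -0.707, -0.0, 0.0]
force: [-0.4, 0.5, -0.1]
gripper_width: 0.093
{'t': 3.7, 'qpos': [-0.418, 0.309, 0.103, 1.845, -0.038, 0.99, 1.273], 'tool_pos': [0.553, 0.136, 0.319], 'eef_rot': [0.707, -0.707, -0.0, 0.0], 'force': [-0.447, 0.484, -0.115]}
```

View pics/w1.png

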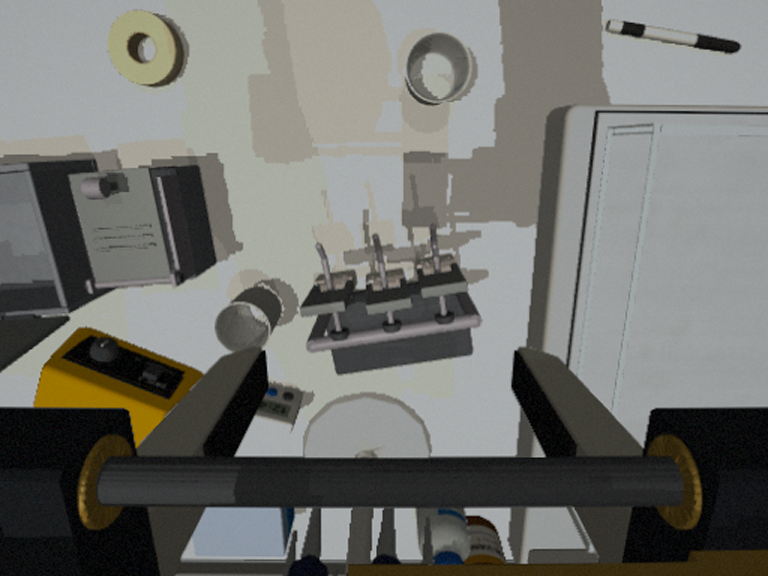

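```bash
python3 - <<'E'
from h import *
im=snap('wrist','w2a.png',(190,140,330,250),5.6)
o=cv2.resize(im[90:220,0:190],None,fx=4.2,fy=4.2,interpolation=cv2.INTER_CUBIC); cv2.imwrite('pics/w2b.png',o[:,:,::-1])
print(monitor.sense()['tool_pos'])
E
```

```text
[0.5530667  0.13707457 0.31868761]
```

View pics/w2a.png

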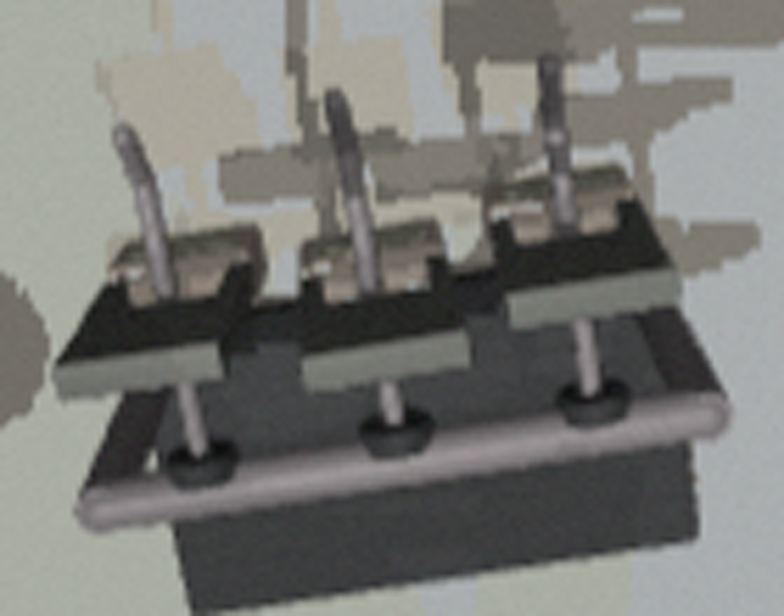

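View pics/w2b.png

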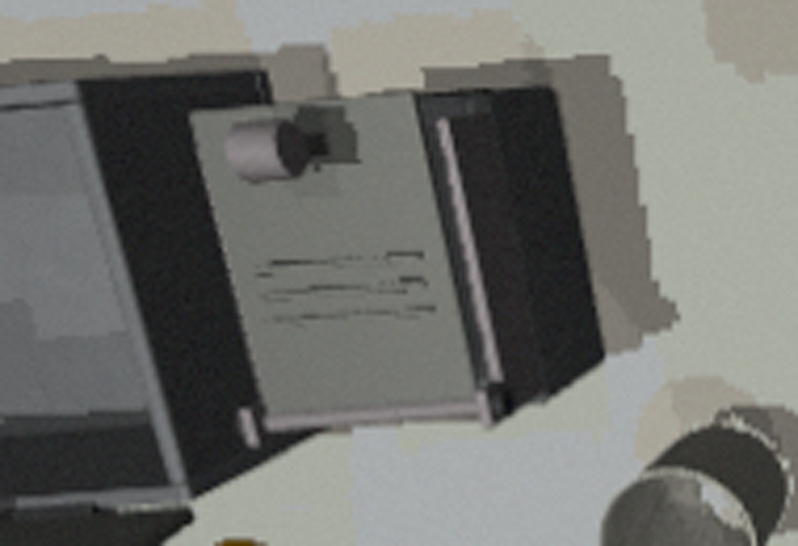

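```bash
cat > fit.py <<'E'
from h import *
from scipy.optimize import least_squares
import json
def T(p,L): 
    c,s=np.cos(p[2]),np.sin(p[2]); L=np.array(L,float); o=L.copy(); o[:,0]=p[0]+c*L[:,0]-s*L[:,1]; o[:,1]=p[1]+s*L[:,0]+c*L[:,1]; return o
def fit(C,L,uv,p0):
    uv=np.array(uv)
    r=least_squares(lambda p:(proj('wrist',T(p,L),C)-uv).ravel(),p0,loss='soft_l1'); return r.x,(proj('wrist',T(r.x,L),C)-uv)
E
python3 - <<'E'
from fit import *
C=cam('wrist')
a=lambda u:(190+u[0]/5.6,140+u[1]/5.6)
b=lambda u:(u[0]/4.2,90+u[1]/4.2)
L=[[-84,-44,122],[-84,0,122],[-84,44,122],[0,-44,110],[0,0,110],[0,44,110]]
uv=[a(u) for u in [(122,133),(336,97),(550,63),(207,492),(402,462),(598,433)]]
p,r=fit(C,np.array(L)/1000,uv,[.62,.12,.15]); print('rack',p,np.round(r,1).tolist())
R=p
for u in [(140,371),(386,362),(594,296)]:
    w=onz('wrist',a(u),.1485,C); d=w[:2]-R[:2]; c,s=np.cos(R[2]),np.sin(R[2]); print('pack',w,'local',c*d[0]+s*d[1],-s*d[0]+c*d[1])
L=np.array([[-64,106,94],[64,106,94],[-64,94+6,94]])/1000.
uvu=[b(u) for u in [(80,83),(188,497)]]
cov=[b(u) for u in [(190,112),(417,92),(255,428),(490,410),(263,150)]]
def res(q):
    h=q[3]; P=np.concatenate([L[:2],[[h-.092,.137,.0955],[h-.092,.203,.0955],[h,.137,.094],[h,.203,.094],[h-.08,.170,.116]]])
    return proj('wrist',T(q,P),C)-np.array(uvu+cov)
r=least_squares(lambda q:res(q).ravel(),[.62,-.25,.1,.046],loss='soft_l1');print('unit',r.x,np.round(res(r.x),1).tolist())
for n in ['beaker_center','cover','cover_knob','pack_1_center','lid']:
    for k in finder.spot_in('wrist',n): print(n,np.round(k['bbox']),round(k['confidence'],2))
E
```

```text
rack [0.62376472 0.13870459 0.16218432] [[0.5, 0.5], [-0.0, 0.8], [-0.1, 0.7], [0.2, -0.8], [-0.2, -0.7], [-0.3, -0.9]]
pack [0.58986012 0.08670431 0.1485    ] local -0.041856366171213015 -0.045843155157549303
pack [0.58798293 0.13538058 0.1485    ] local -0.035848966497791526 0.002497450452064556
pack [0.5743788  0.17601952 0.1485    ] local -0.04271242715181342 0.044799796145736905
unit [ 0.55630158 -0.25353146  0.05885381  0.03875954] [[-0.5, -0.8], [0.1, 1.6], [-0.3, -0.2], [-0.3, 0.9], [2.7, -1.9], [-2.7, -0.5], [1.6, 0.7]]
beaker_center [142. 191. 186. 234.] 0.7
beaker_center [266.  23. 313.  72.] 0.59
cover [ 42. 110. 113. 192.] 0.97
cover_knob [ 46. 115. 113. 193.] 0.82
pack_1_center [200. 177. 239. 212.] 0.71
lid [  1. 211.  47. 249.] 0.86
```

```bash
python3 - <<'E'
from h import *
print(onz('top',(210+185/4,90+120/4),0),onz('top',(210+185/4,90+185/4),0))
for t,s in [((218,125),(346,200)),((158,130),(313,203)),((220,25),(341,153)),((160,32),(308,155))]:
    print(tri('top',(210+t[0]/4,90+t[1]/4),'scene',(s[0]/1.5,s[1]/1.5)))
E
```

```text
[0.81099538 0.10685565 0.        ] [0.73826926 0.10677559 0.        ]
(array([0.72482058, 0.08328629, 0.23079132]), np.float64(0.01303684632677464))
(array([0.72869031, 0.15631055, 0.23632131]), np.float64(0.054754789687428175))
(array([0.76420664, 0.07894111, 0.35227731]), np.float64(0.0008559222727221544))
(array([0.76819101, 0.1485278 , 0.35665161]), np.float64(0.04390165994898563))
```

```bash
cat >> h.py <<'E'
RACK=np.array([0.62376472,0.13870459,0.16218432])
UNIT=np.array([0.5563,-0.2535,0.0589])
def loc2w(P,l):
    c,s=np.cos(P[2]),np.sin(P[2]); return np.array([P[0]+c*l[0]-s*l[1],P[1]+s*l[0]+c*l[1],l[2]])
def w2loc(P,w):
    c,s=np.cos(P[2]),np.sin(P[2]); d=np.array(w[:2])-P[:2]; return np.array([c*d[0]+s*d[1],-s*d[0]+c*d[1],w[2]])
def go(target,heading=None):
    s=monitor.sense(); q=s['eef_rot']; M=Rn.from_quat([q[1],q[2],q[3],q[0]]).as_matrix()
    d=M.T@(np.array(target)-s['tool_pos'])*100
    h=np.degrees(np.arctan2(M[1,0],M[0,0])); print('t',round(s['t'],2),'pos',np.round(s['tool_pos'],4),'head',round(h,1),'j7',round(s['qpos'][6],2),'F',np.round(s['force'],1),'w',round(s['gripper_width'],4))
    print('delta tool cm',np.round(d,2),'yaw turn',None if heading is None else round((h-heading+180)%360-180,1))
E
python3 -m creep '[[0,0,0,10],[0,0,0,10],[0,0,0,10],[0,0,0,10],[0,0,0,10],[0,0,0,10],[0,0,0,10],[0,0,0,10.7],[1.9,3,0.9,0],[1.9,3,1,0],[1.9,3,0.9,0],[0,2,0,0],[0,0,0,0]]' 0.1; python3 - <<'E'
from h import *
go([0.590,0.0867,0.123],-80.7)
snap('wrist','w3.png',scale=1.5)
E
```

```text
t: 5.68
tool_pos: [0.5895, 0.0851, 0.2074]
eef_rot: [-0.539, 0.54, -0.458, 0.457]
force: [-0.4, 1.1, -0.4]
gripper_width: 0.0422
t 5.67 pos [0.5895 0.0851 0.2074] head -80.6 j7 0.18 F [-0.4  1.1 -0.4] w 0.0422
delta tool cm [-0.15  8.44  0.1 ] yaw turn 0.1
```

View pics/w3.png

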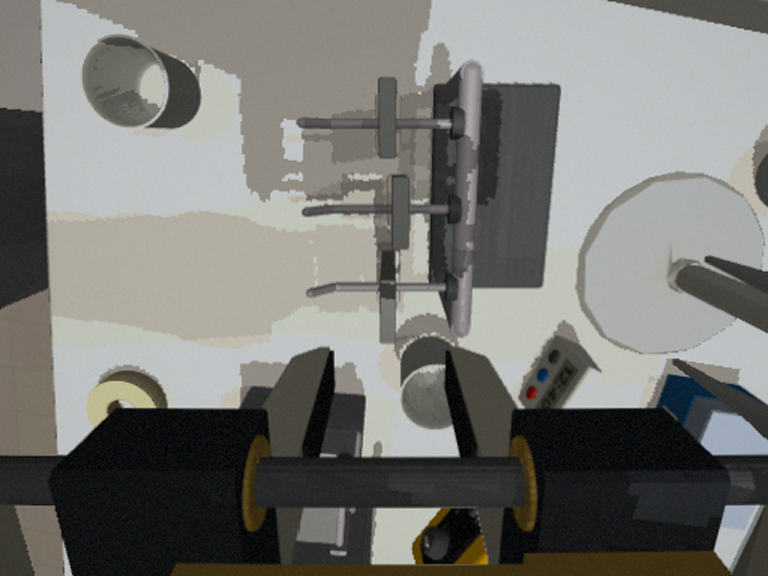

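```bash
python3 - <<'E'
from h import *
C=cam('wrist')
for u in [(388,307),(399,212),(387,118)]:
    w=onz('wrist',(u[0]/1.5,u[1]/1.5),.1485,C); print(w, w2loc(RACK,w))
for z,u in [(.122,(309,293)),(.122,(305,212)),(.122,(300,123)),(.11,(462,290)),(.11,(466,209)),(.11,(469,123))]:
    print(w2loc(RACK,onz('wrist',(u[0]/1.5,u[1]/1.5),z,C)))
E
```

```text
[0.59019417 0.08795049 0.1485    ] [-0.04132548 -0.04466727  0.1485    ]
[0.58759474 0.13508169 0.1485    ] [-0.03628032  0.00226516  0.1485    ]
[0.57526946 0.17522185 0.1485    ] [-0.04196225  0.04386878  0.1485    ]
[-0.08476986 -0.04568261  0.122     ]
[-0.08487768 -0.00136235  0.122     ]
[-0.08534698  0.04280068  0.122     ]
[ 0.00109553 -0.04733735  0.11      ]
[ 0.00115064 -0.00108599  0.11      ]
[0.00060804 0.04352977 0.11      ]
```

```bash
python3 -m creep '[[-0.25,2.5,0.1,0],[0,2.5,0,0],[0,2,0,0],[0,1.4,0,0],[0,0,0,0],[0,0,0,0]]' 0.1; python3 -m creep '[[0,0,0,0],[0,0,0,0],[0,0,0,0],[0,0,0,0],[0,0,0,0],[0,0,0,0]]' 1; python3 - <<'E'
from h import *
go([0.590,0.0867,0.123],-80.7)
snap('wrist','w4.png',scale=1.5)
E
```

```text
t: 6.48
tool_pos: [0.5914, 0.0878, 0.1255]
eef_rot: [0.54, -0.539, 0.457, -0.457]
force: [0.5, -0.2, 0.8]
gripper_width: 0.0419
t: 7.22
tool_pos: [0.5909, 0.0876, 0.1247]
eef_rot: [0.54, -0.54, 0.457, -0.457]
force: [-0.9, -0.4, 0.8]
gripper_width: 0.0081
t 7.22 pos [0.5909 0.0876 0.1247] head -80.5 j7 0.23 F [-0.9 -0.4  0.8] w 0.0081
delta tool cm [ 0.08  0.17 -0.1 ] yaw turn 0.2
```

View pics/w4.png

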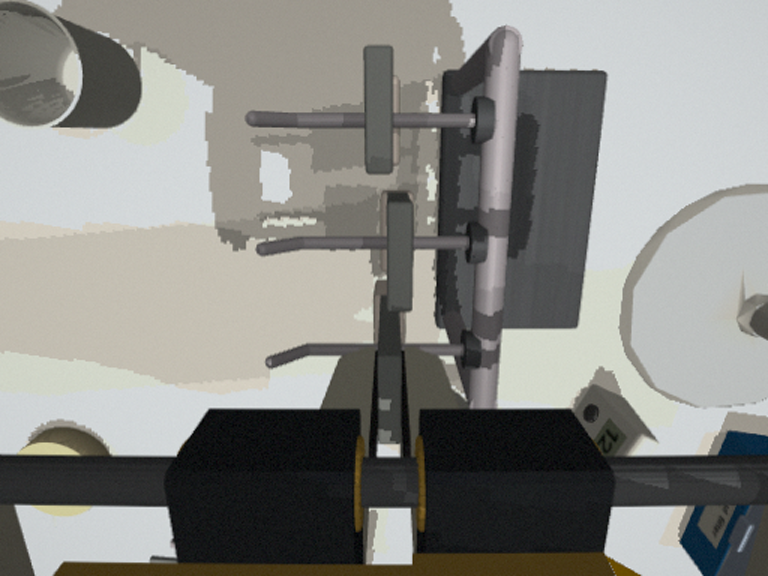

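```bash
python3 -m creep '[[0,-0.4,0,0],[0,-0.45,0,0],[0,0,0,0],[0,0,-1,0],[0,0,-1,0],[0,0,-1,0],[0,-0.6,-0.6,0],[0,-0.6,-0.6,0],[0,-0.3,-0.7,0],[0,0,-1.5,0],[0,0,-2,0],[0,0,0,0]]'; python3 - <<'E'
from h import *
go(loc2w(UNIT,[0,-.075,.30]),3.4)
snap('wrist','w5.png',scale=1.5)
E
```

```text
t: 8.78
tool_pos: [0.5063, 0.0735, 0.1484]
eef_rot: [-0.539, 0.54, -0.457, 0.457]
force: [0.5, -0.7, 0.3]
gripper_width: 0.0076
t 8.78 pos [0.5063 0.0735 0.1484] head -80.6 j7 0.22 F [ 0.5 -0.7  0.3] w 0.0076
delta tool cm [ 40.53 -15.17  -1.25] yaw turn -84.0
```

View pics/w5.png

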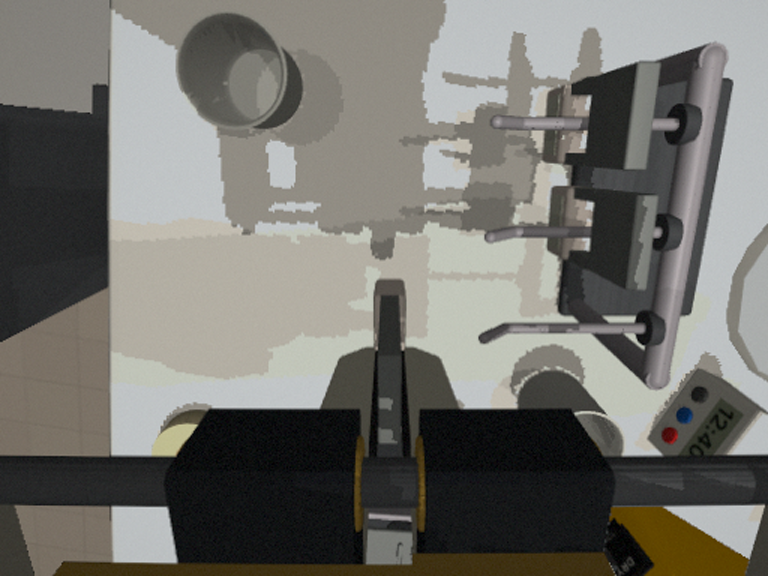

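```bash
python3 -m creep '[[0,-4,0,0],[0,-5,0,0],[3.5,-5,0,0],[5,-1,0,0],[5,0,-0.2,0],[5,0,-0.2,0],[5,0,-0.2,0],[5,0,-0.2,0],[5,0,-0.2,0],[5,0,-0.2,0],[2,0,0,-8],[0,0,0,-10],[0,0,0,-10],[0,0,0,-10],[0,0,0,-10],[0,0,0,-10],[0,0,0,-10],[0,0,0,-10],[0,0,0,-6],[0,0,0,0]]'; python3 - <<'E'
from h import *
go(loc2w(UNIT,[0,-.075,.30]),3.4)
snap('wrist','w6.png',scale=1.5)
E
```

```text
t: 11.32
tool_pos: [0.5631, -0.3281, 0.2982]
eef_rot: [-0.707, 0.707, 0.021, -0.021]
force: [0.4, -0.6, -0.2]
gripper_width: 0.0075
t 11.32 pos [ 0.5631 -0.3281  0.2982] head 3.4 j7 2.13 F [ 0.4 -0.6 -0.2] w 0.0075
delta tool cm [-0.24 -0.18 -0.01] yaw turn 0.0
```

View pics/w6.png

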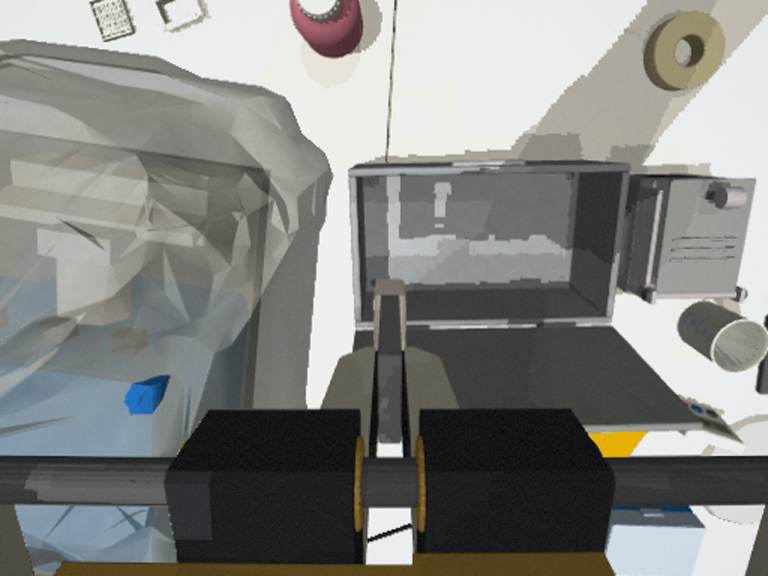

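```bash
python3 - <<'E'
from h import *
im=snap('wrist','w7a.png',(225,95,365,225),5.5)
im=snap('wrist','w7b.png',(365,95,512,225),5.2)
E
```

```text
(no output)
```

View pics/w7a.png

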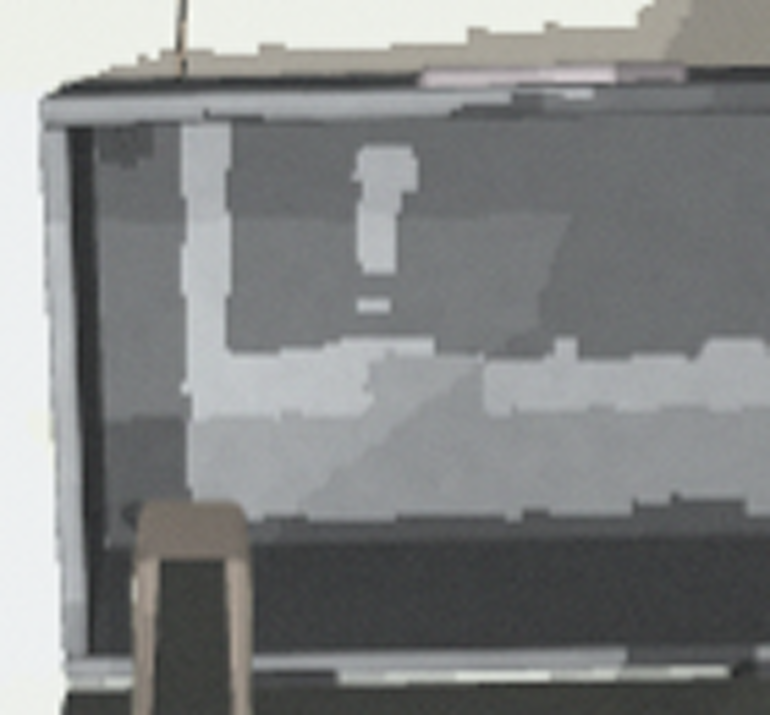

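View pics/w7b.png

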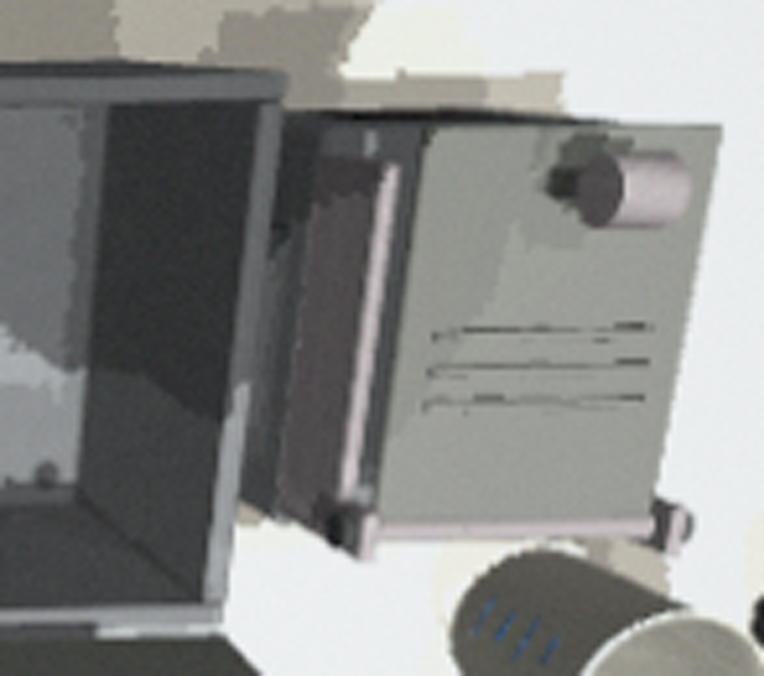

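```bash
python3 - <<'E'
from fit import *
C=cam('wrist')
a=lambda u:(225+u[0]/5.5,95+u[1]/5.5); b=lambda u:(365+u[0]/5.2,95+u[1]/5.2)
P0=np.array([[-64,-106,94],[-58,-100,94],[58,-100,94],[-64,106,94],[-58,100,94],[58,100,94]])/1000
uv=[a(u) for u in [(42,97),(68,126),(90,652)]]+[b(u) for u in [(285,73),(262,103),(205,602)]]
uvc=[b(u) for u in [(437,130),(720,125),(643,188)]]
p,r=fit(C,P0,uv,UNIT); print('box only',p,np.round(r,1).tolist())
def res(q):
    h=q[3]; P=np.concatenate([P0,[[h-.092,.137,.0955],[h-.092,.203,.0955],[h-.08,.170,.116]]])
    return proj('wrist',T(q,P),C)-np.array(uv+uvc)
r=least_squares(lambda q:res(q).ravel(),[*UNIT,.046],loss='soft_l1');print('unit',r.x,np.round(res(r.x),1).tolist())
U=r.x
for u in [(330,170),(325,190),(305,250),(280,330)]:
  for z in (0,.1,.2): print(u,z,np.round(w2loc(U,onz('wrist',(u[0]/1.5,u[1]/1.5),z,C)),3))
# top cam bag left boundary: crop top1 pts
for u in [(670,400),(668,300),(672,180),(700,70)]:
  for z in (0,.1,.2): print('top',u,z,np.round(w2loc(U,onz('top',(210+u[0]/4,90+u[1]/4),z)),3))
E
```

```text
box only [ 0.55771653 -0.25254617  0.07863917] [[-0.5, -0.2], [0.3, -0.1], [0.1, 0.9], [1.1, -0.2], [-0.3, -0.4], [-0.5, 0.4]]
unit [ 0.55770594 -0.25230179  0.07812437  0.04001186] [[-0.3, -0.3], [0.6, -0.2], [0.3, 0.9], [1.4, -0.1], [-0.1, -0.3], [-0.3, 0.5], [-1.4, -0.5], [1.4, -0.3], [-2.1, 0.6]]
(330, 170) 0 [-0.059 -0.131  0.   ]
(330, 170) 0.1 [-0.064 -0.119  0.1  ]
(330, 170) 0.2 [-0.068 -0.107  0.2  ]
(325, 190) 0 [-0.04  -0.137  0.   ]
(325, 190) 0.1 [-0.049 -0.124  0.1  ]
(325, 190) 0.2 [-0.058 -0.11   0.2  ]
(305, 250) 0 [ 0.017 -0.16   0.   ]
(305, 250) 0.1 [-0.004 -0.142  0.1  ]
(305, 250) 0.2 [-0.025 -0.124  0.2  ]
(280, 330) 0 [ 0.101 -0.192  0.   ]
(280, 330) 0.1 [ 0.062 -0.167  0.1  ]
(280, 330) 0.2 [ 0.023 -0.142  0.2  ]
top (670, 400) 0 [-0.063 -0.143  0.   ]
top (670, 400) 0.1 [-0.077 -0.108  0.1  ]
top (670, 400) 0.2 [-0.092 -0.074  0.2  ]
top (668, 300) 0 [ 0.044 -0.155  0.   ]
top (668, 300) 0.1 [ 0.022 -0.12   0.1  ]
top (668, 300) 0.2 [ 0.001 -0.084  0.2  ]
top (672, 180) 0 [ 0.174 -0.177  0.   ]
top (672, 180) 0.1 [ 0.145 -0.14   0.1  ]
top (672, 180) 0.2 [ 0.115 -0.103  0.2  ]
top (700, 70) 0 [ 0.295 -0.223  0.   ]
top (700, 70) 0.1 [ 0.258 -0.183  0.1  ]
top (700, 70) 0.2 [ 0.22  -0.143  0.2  ]
```

```bash
sed -i 's/^UNIT=.*/UNIT=np.array([0.5577,-0.2524,0.0783])/' h.py; python3 - <<'E'
from h import *
go(loc2w(UNIT,[-.036,0.0,.069]),4.5)
E
```

```text
t 11.47 pos [ 0.563  -0.3278  0.2981] head 3.3 j7 2.13 F [-0.7 -0.6  0.3] w 0.0079
delta tool cm [-3.69 22.91  7.49] yaw turn -1.2
```

```bash
python3 -m creep '[[0,0,0,-1.2],[-1.8,0,3.8,0],[-1.7,0,3.8,0],[0,4,0,0],[0,4,0,0],[0,4,0,0],[0,3,0,0],[0,0,0,0],[0,0,0,0]]'; python3 - <<'E'
from h import *
go(loc2w(UNIT,[-.036,0.0,.069]),4.5)
snap('wrist','w8.png',scale=1.5)
E
```

```text
t: 12.6
tool_pos: [0.5223, -0.255, 0.1491]
eef_rot: [-0.706, 0.707, 0.029, -0.028]
force: [0.5, -0.2, -0.2]
gripper_width: 0.0079
t 12.6 pos [ 0.5223 -0.255   0.1491] head 4.7 j7 2.07 F [ 0.5 -0.2 -0.2] w 0.0079
delta tool cm [-0.06  8.01 -0.01] yaw turn 0.2
```

View pics/w8.png

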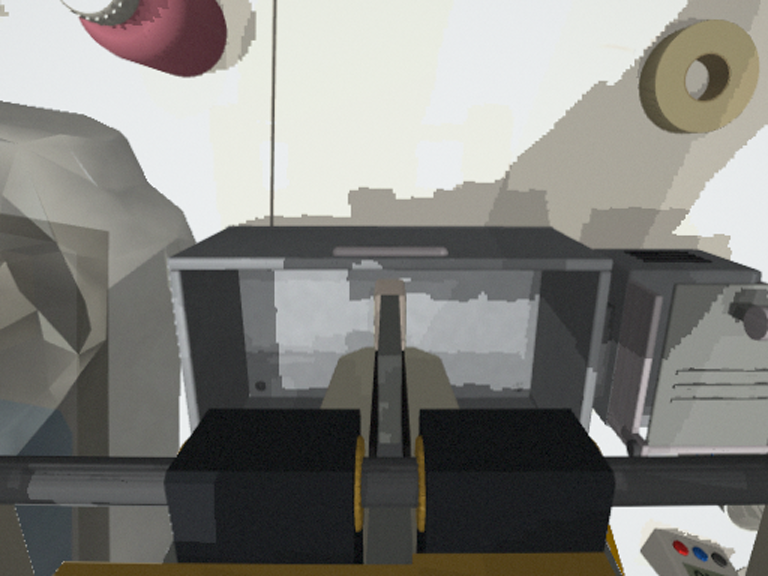

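```bash
python3 -m creep '[[0.2,2,0,0],[0,2,0,0],[0,2,0,0],[0,1.5,0,0],[0,0.4,0,0],[0,0,0,0],[0,0,0,0]]'; python3 -m creep '[[0,0,0,0],[0,0,0,0]]' 0.55; python3 - <<'E'
from h import *
go(loc2w(UNIT,[-.036,0.0,.069]),4.5)
snap('wrist','w9.png',scale=1.5)
E
```

```text
t: 13.52
tool_pos: [0.5241, -0.2548, 0.0699]
eef_rot: [-0.706, 0.707, 0.029, -0.028]
force: [0.4, 0.1, -0.6]
gripper_width: 0.0079
t: 13.78
tool_pos: [0.5238, -0.2547, 0.0695]
eef_rot: [-0.706, 0.707, 0.029, -0.029]
force: [0.3, 0.7, -0.1]
gripper_width: 0.0198
t 13.78 pos [ 0.5238 -0.2547  0.0695] head 4.7 j7 2.08 F [ 0.3  0.7 -0.1] w 0.0198
delta tool cm [-0.21  0.05 -0.04] yaw turn 0.2
```

View pics/w9.png

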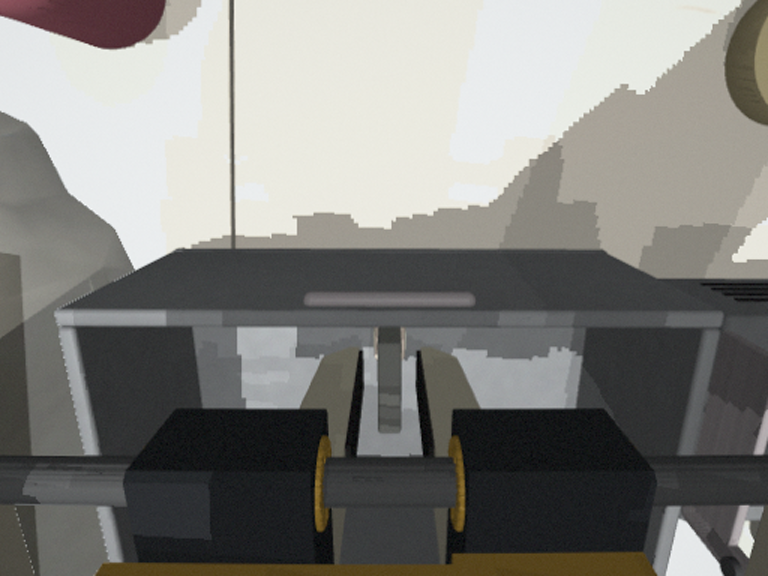

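```bash
python3 -m creep '[[0,-2,0,0],[0,-2.5,0,0],[0,0,2,0],[0,0,2.2,0],[0,0,0,0]]' 0.55;  python3 -m creep '[[0,0,0,0],[0,3,0,0],[0,0,0,0],[0,0,-1,0],[0,0,-1,0],[0,0,-1,0],[0,0,-1,0],[0,0,-1,0],[0,0,0,0],[0,-3,0,0],[0,-5,0,0],[0,-5,0,0],[0,0,0,0]]' 1; python3 - <<'E'
from h import *
go(loc2w(UNIT,[-.036,0.0,.069]),4.5)
snap('wrist','w10.png',scale=1.5)
E
```

```text
t: 14.45
tool_pos: [0.52, -0.21, 0.1135]
eef_rot: [0.707, -0.706, -0.03, 0.03]
force: [-0.1, 0.4, -0.8]
gripper_width: 0.021
t: 16.08
tool_pos: [0.5261, -0.263, 0.2178]
eef_rot: [-0.706, 0.707, 0.031, -0.027]
force: [0.1, 0.0, -0.6]
gripper_width: 0.0004
t 16.07 pos [ 0.5261 -0.263   0.2178] head 4.7 j7 2.07 F [ 0.1  0.  -0.6] w 0.0004
delta tool cm [-0.46 14.88  0.85] yaw turn 0.2
```

View pics/w10.png

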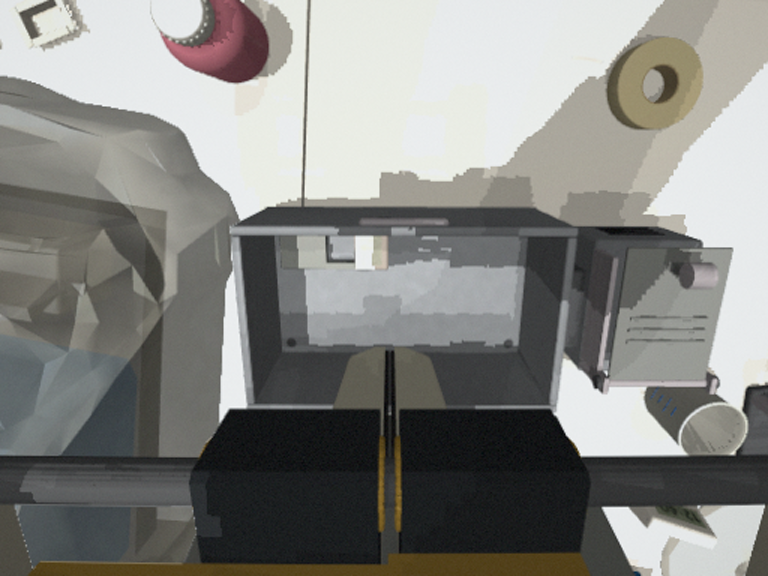

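```bash
python3 -m creep '[[0,-3,4,0],[0,-3,5,0],[0,0,5,0],[0,0,5,0],[0,0,5,0],[2,0,5,0],[2.4,0,5,0],[2.5,0,5.2,0],[2.5,0,0,10],[0,0,0,10.5],[0,0,0,10.5],[0,0,0,10.5],[0,0,0,10.5],[0,0,0,10.5],[0,0,0,10.5],[0,0,0,10.5],[0,0,0,2.4],[0,0,0,0]]' 0.1; python3 - <<'E'
from h import *
go([0.5878,0.1352,.123],-80.7)
snap('wrist','w11.png',scale=1.5)
E
```

```text
t: 18.38
tool_pos: [0.5857, 0.136, 0.2732]
eef_rot: [-0.537, 0.538, -0.46, 0.459]
force: [0.0, 0.1, 0.4]
gripper_width: 0.0419
t 18.38 pos [0.5857 0.136  0.2732] head -81.0 j7 0.03 F [0.  0.1 0.4] w 0.0419
delta tool cm [ 0.1  15.02  0.22] yaw turn -0.3
```

View pics/w11.png

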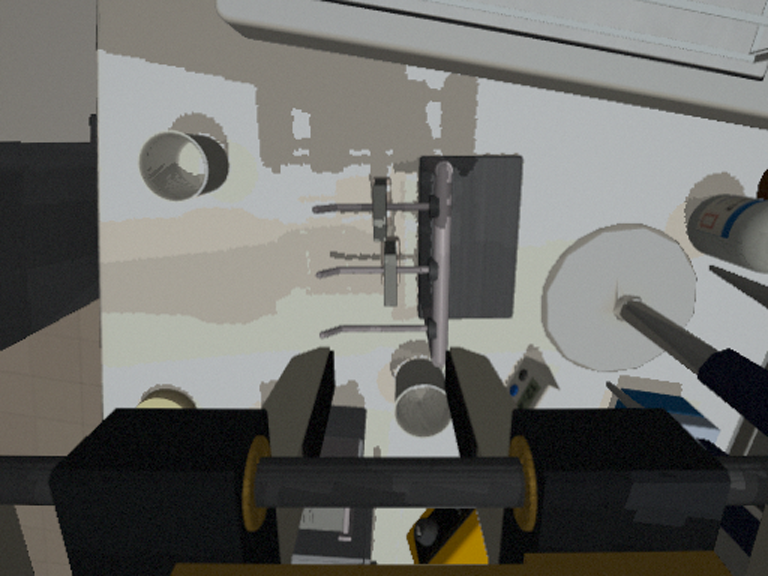

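```bash
python3 -m creep '[[0.1,3.5,0.2,-0.3],[0,3.5,0,0],[0,3,0,0],[0,2.5,0,0],[0,1.4,0,0],[0,1,0,0],[0,0,0,0],[0,0,0,0]]' 0.1; python3 -m creep '[[0,0,0,0],[0,0,0,0],[0,0,0,0],[0,0,0,0],[0,0,0,0],[0,0,0,0]]' 1; python3 - <<'E'
from h import *
go([0.5878,0.1352,.123],-80.7)
snap('wrist','w12.png',scale=1.5)
E
```

```text
t: 19.42
tool_pos: [0.5888, 0.1352, 0.1259]
eef_rot: [0.538, -0.538, 0.459, -0.459]
force: [-0.5, 0.3, 0.1]
gripper_width: 0.0418
t: 20.18
tool_pos: [0.5883, 0.1351, 0.1252]
eef_rot: [0.538, -0.538, 0.459, -0.459]
force: [-0.4, 0.2, 0.5]
gripper_width: 0.0078
t 20.18 pos [0.5883 0.1351 0.1252] head -80.9 j7 0.12 F [-0.4  0.2  0.5] w 0.0078
delta tool cm [-0.01  0.22 -0.05] yaw turn -0.2
```

View pics/w12.png

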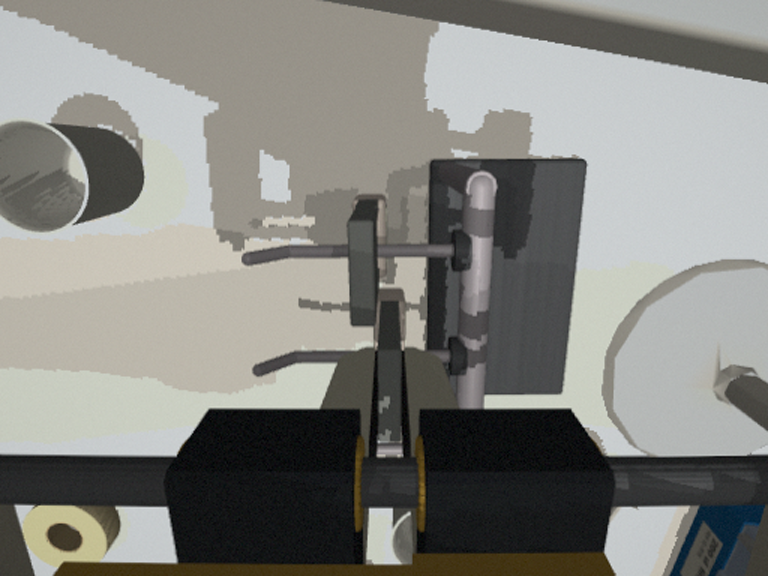

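```bash
python3 -m creep '[[0,-0.4,0,0],[0,-0.45,0,0],[0,0,0,0],[0,0,-1.2,0],[0,0,-1.2,0],[0,0,-1.1,0],[0,-0.6,-0.6,0],[0,-0.6,-0.6,0],[0,-0.3,-0.7,0],[0,0,-1.5,0],[0,0,-2,0],[0,0,0,0]]'; python3 - <<'E'
from h import *
go(loc2w(UNIT,[-.036,0.0,.27]),4.5)
snap('wrist','w13.png',scale=1.5)
E
```

```text
t: 21.72
tool_pos: [0.4987, 0.1208, 0.1489]
eef_rot: [-0.538, 0.538, -0.459, 0.459]
force: [0.2, -0.7, 0.9]
gripper_width: 0.0076
t 21.73 pos [0.4987 0.1208 0.1489] head -80.9 j7 0.1 F [ 0.2 -0.7  0.9] w 0.0076
delta tool cm [ 37.49 -12.12  -3.65] yaw turn -85.4
```

View pics/w13.png

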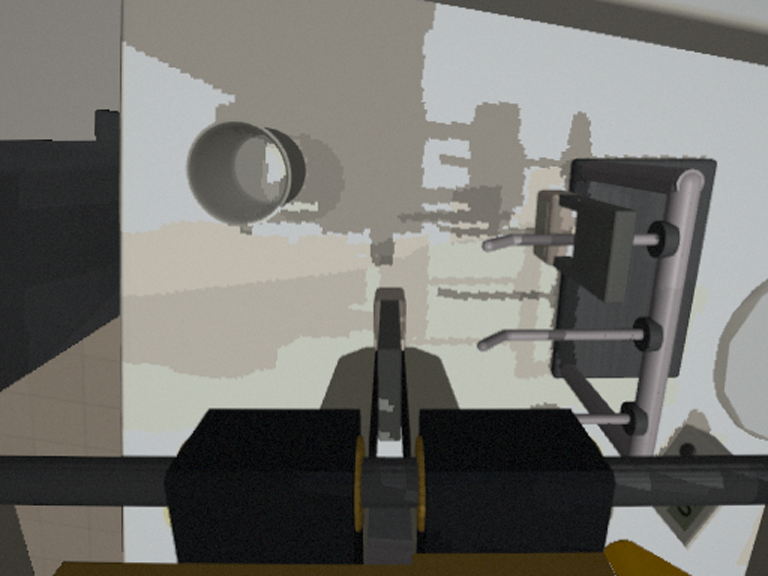

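```bash
python3 -m creep '[[0,-4,0,0],[0,-4,0,0],[3,-4,0,0],[5,0,0,0],[5,0,0,0],[5,0,0,0],[5,0,0.2,0],[5,0,0.2,0],[5,0,0.2,0],[4.8,0,0,-7],[0,0,0,-10],[0,0,0,-10],[0,0,0,-10],[0,0,0,-10],[0,0,0,-10],[0,0,0,-10],[0,0,0,-10],[0,0,0,-8.4],[0,0,0,0]]'; python3 - <<'E'
from h import *
go(loc2w(UNIT,[.006,0.0,.069]),4.5)
E
```

```text
t: 24.15
tool_pos: [0.5663, -0.2518, 0.2687]
eef_rot: [-0.707, 0.707, 0.027, -0.027]
force: [1.2, -0.3, 0.2]
gripper_width: 0.0078
t 24.15 pos [ 0.5663 -0.2518  0.2687] head 4.4 j7 2.0 F [ 1.2 -0.3  0.2] w 0.0078
delta tool cm [-0.27 19.97  0.  ] yaw turn -0.1
```

```bash
python3 -m creep '[[-0.25,4,0,0],[0,4,0,0],[0,4,0,0],[0,3.5,0,0],[0,2,0,0],[0,1.5,0,0],[0,0.8,0,0],[0,0,0,0],[0,0,0,0]]'; python3 -m creep '[[0,0,0,0],[0,0,0,0]]' 0.55; python3 - <<'E'
from h import *
go(loc2w(UNIT,[.006,0.0,.069]),4.5)
snap('wrist','w14.png',scale=1.5)
E
```

```text
t: 25.28
tool_pos: [0.5639, -0.2516, 0.0714]
eef_rot: [-0.706, 0.707, 0.028, -0.027]
force: [-0.3, -0.2, -0.2]
gripper_width: 0.0079
t: 25.52
tool_pos: [0.5637, -0.2515, 0.0712]
eef_rot: [-0.706, 0.707, 0.028, -0.027]
force: [0.0, -0.9, -0.3]
gripper_width: 0.0198
t 25.52 pos [ 0.5637 -0.2515  0.0712] head 4.5 j7 2.01 F [ 0.  -0.9 -0.3] w 0.0198
delta tool cm [-0.    0.22 -0.04] yaw turn -0.0
```

View pics/w14.png

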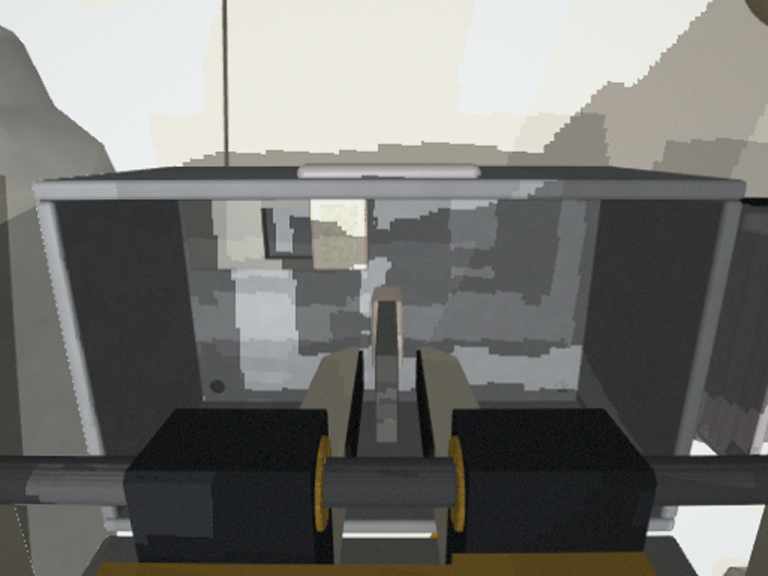

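Pack 2 stands at (387,360), pack 1 lies flat behind it at (290,235). Topple pack 2 the same way.

```bash
python3 -m creep '[[0,-2,0,0],[0,-2.5,0,0],[0,0,2,0],[0,0,2.2,0],[0,0,0,0]]' 0.55;  python3 -m creep '[[0,0,0,0],[0,3,0,0],[0,0,0,0],[0,0,-1,0],[0,0,-1,0],[0,0,-1,0],[0,0,-1,0],[0,0,-1,0],[0,0,0,0],[0,-3,0,0],[0,-5,0,0],[0,-5,0,0],[0,0,0,0]]' 1; python3 - <<'E'
from h import *
go([0.5748,0.1757,.27],-80.8)
snap('wrist','w15.png',scale=1.5)
E
```

```text
t: 26.2
tool_pos: [0.5597, -0.206, 0.1148]
eef_rot: [0.707, -0.706, -0.028, 0.03]
force: [0.1, -0.1, -0.6]
gripper_width: 0.0207
t: 27.82
tool_pos: [0.5659, -0.2598, 0.2196]
eef_rot: [-0.706, 0.707, 0.03, -0.025]
force: [0.6, 1.2, 0.4]
gripper_width: 0.0005
t 27.82 pos [ 0.5659 -0.2598  0.2196] head 4.5 j7 2.01 F [0.6 1.2 0.4] w 0.0005
delta tool cm [ 4.32 -5.12 43.33] yaw turn 85.3
```

View pics/w15.png

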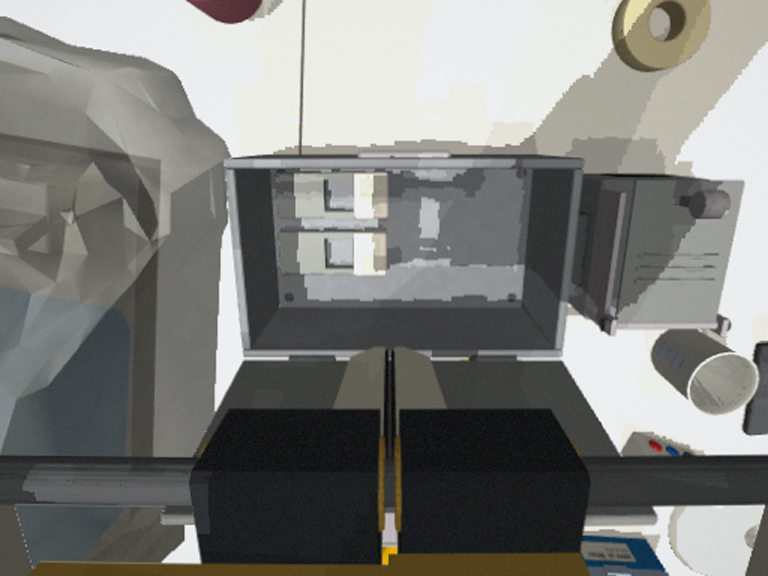

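```bash
python3 -m creep '[[0,-2.5,4,0],[0,-2.5,5,0],[0,0,5,0],[0,0,5,0],[0,0,5,0],[0,0,5,0],[1,0,5,0],[1.5,0,5,0],[1.8,0,4.3,10],[0,0,0,10.5],[0,0,0,10.5],[0,0,0,10.5],[0,0,0,10.5],[0,0,0,10.5],[0,0,0,10.5],[0,0,0,10.5],[0,0,0,1.8],[0,0,0,0]]' 0.1; python3 - <<'E'
from h import *
go([0.5748,0.1757,.123],-80.8)
snap('wrist','w16.png',scale=1.5)
E
```

```text
t: 30.12
tool_pos: [0.5727, 0.1758, 0.2648]
eef_rot: [-0.539, 0.54, -0.458, 0.457]
force: [0.4, 0.1, -0.3]
gripper_width: 0.0415
t 30.12 pos [0.5727 0.1758 0.2648] head -80.6 j7 -0.04 F [ 0.4  0.1 -0.3] w 0.0415
delta tool cm [ 0.03 14.18  0.23] yaw turn 0.2
```

View pics/w16.png

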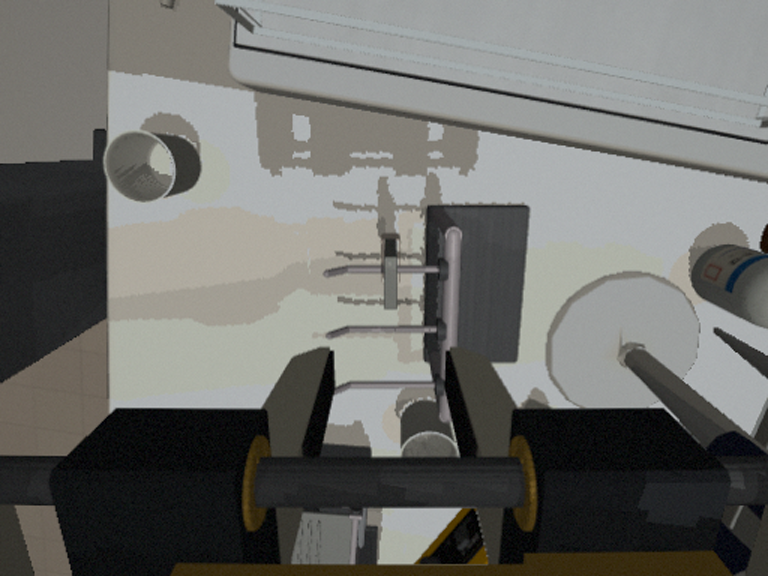

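```bash
python3 -m creep '[[0,3.5,0.2,0],[0,3.5,0,0],[0,3,0,0],[0,2,0,0],[0,1.2,0,0],[0,0.9,0,0],[0,0,0,0],[0,0,0,0]]' 0.1; python3 -m creep '[[0,0,0,0],[0,0,0,0],[0,0,0,0],[0,0,0,0],[0,0,0,0],[0,0,0,0]]' 1; python3 - <<'E'
from h import *
go([0.5748,0.1757,.123],-80.8)
E
python3 -m creep '[[0,-0.4,0,0],[0,-0.45,0,0],[0,0,0,0],[0,0,-1,0],[0,0,-1,0],[0,0,-0.9,0],[0,-0.6,-0.6,0],[0,-0.6,-0.6,0],[0,-0.3,-0.7,0],[0,0,-1.5,0],[0,0,-2,0],[0,0,0,0]]'; python3 - <<'E'
from h import *
go(loc2w(UNIT,[-.015,0.02,.27]),4.5)
snap('wrist','w17.png',scale=1.5)
E
```

```text
t: 31.18
tool_pos: [0.5756, 0.176, 0.1253]
eef_rot: [0.539, -0.538, 0.458, -0.459]
force: [-0.4, 0.2, 0.1]
gripper_width: 0.0416
t: 31.92
tool_pos: [0.5751, 0.176, 0.1246]
eef_rot: [-0.538, 0.538, -0.458, 0.458]
force: [-0.7, 1.0, 0.5]
gripper_width: 0.008
t 31.93 pos [0.5751 0.176  0.1246] head -80.8 j7 0.03 F [-0.7  1.   0.5] w 0.008
delta tool cm [ 0.02  0.16 -0.04] yaw turn -0.0
t: 33.42
tool_pos: [0.4915, 0.1624, 0.1484]
eef_rot: [-0.538, 0.539, -0.459, 0.458]
force: [-0.4, 0.2, -0.7]
gripper_width: 0.0078
t 33.42 pos [0.4915 0.1624 0.1484] head -80.8 j7 -0.0 F [-0.4  0.2 -0.7] w 0.0078
delta tool cm [ 39.89 -12.17  -1.43] yaw turn -85.3
```

View pics/w17.png

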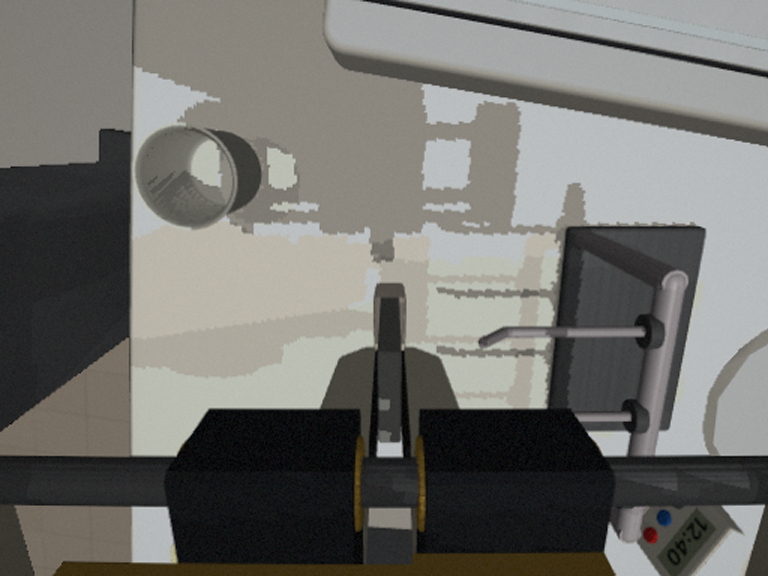

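```bash
python3 -m creep '[[0,-4,0,0],[0,-4,0,0],[3,-4,0,0],[5,0,0,0],[5,0,-0.2,0],[5,0,-0.2,0],[5,0,-0.2,0],[5,0,-0.2,0],[5,0,-0.2,0],[5,0,-0.2,-7],[1.5,0,0,-10],[0,0,0,-10],[0,0,0,-10],[0,0,0,-10],[0,0,0,-10],[0,0,0,-10],[0,0,0,-10],[0,0,0,-8.3],[0,0,0,0]]'; python3 - <<'E'
from h import *
go(loc2w(UNIT,[-.015,0.02,.069]),4.5)
E
```

```text
t: 35.85
tool_pos: [0.5465, -0.2293, 0.2682]
eef_rot: [-0.707, 0.707, 0.027, -0.027]
force: [0.3, 0.3, -0.3]
gripper_width: 0.0077
t 35.85 pos [ 0.5465 -0.2293  0.2682] head 4.4 j7 1.97 F [ 0.3  0.3 -0.3] w 0.0077
delta tool cm [-0.57 19.92 -0.39] yaw turn -0.1
```

```bash
python3 -m creep '[[-0.55,4,-0.3,0],[0,4,0,0],[0,4,0,0],[0,3.5,0,0],[0,2,0,0],[0,1.5,0,0],[0,0.8,0,0],[0,0,0,0],[0,0,0,0]]'; python3 -m creep '[[0,0,0,0],[0,0,0,0]]' 0.55;python3 -m creep '[[0,-2,0,0],[0,-2.5,0,0],[0,0,2,0],[0,0,2.2,0],[0,0,0,0]]' 0.55;  python3 -m creep '[[0,0,0,0],[0,3,0,0],[0,0,0,0],[0,0,-1,0],[0,0,-1,0],[0,0,-1,0],[0,0,-1,0],[0,0,-1,0],[0,0,0,0],[0,-3,0,0],[0,-5,0,0],[0,-5,0,0],[0,0,0,0]]' 1; python3 - <<'E'
from h import *
go([0.5748,0.1757,.27],-80.8)
snap('wrist','w18.png',scale=1.5)
eyes.grab_frame('top')
for r in finder.spot_in('top','beaker_center'): print(np.round(r['bbox'],1),r['confidence'])
E
```

```text
t: 36.98
tool_pos: [0.5413, -0.2323, 0.0708]
eef_rot: [-0.706, 0.707, 0.028, -0.027]
force: [-0.4, 0.1, -0.5]
gripper_width: 0.0076
t: 37.22
tool_pos: [0.5411, -0.2322, 0.0707]
eef_rot: [-0.706, 0.707, 0.028, -0.027]
force: [0.3, -0.6, 0.2]
gripper_width: 0.0199
t: 37.85
tool_pos: [0.5373, -0.1875, 0.1146]
eef_rot: [0.707, -0.706, -0.029, 0.029]
force: [0.2, -0.0, 0.6]
gripper_width: 0.0211
t: 39.48
tool_pos: [0.5432, -0.2404, 0.2188]
eef_rot: [-0.706, 0.707, 0.03, -0.025]
force: [0.9, 0.7, -0.7]
gripper_width: 0.0004
t 39.48 pos [ 0.5432 -0.2404  0.2188] head 4.5 j7 2.0 F [ 0.9  0.7 -0.7] w 0.0004
delta tool cm [ 6.43 -5.18 41.22] yaw turn 85.3
[116.  216.2 134.6 228. ] 0.62
[223.6 214.5 237.8 226.6] 0.45
[347.6 183.1 369.9 187.5] 0.44
[276.8 151.2 291.1 165.7] 0.43
```

View pics/w18.png

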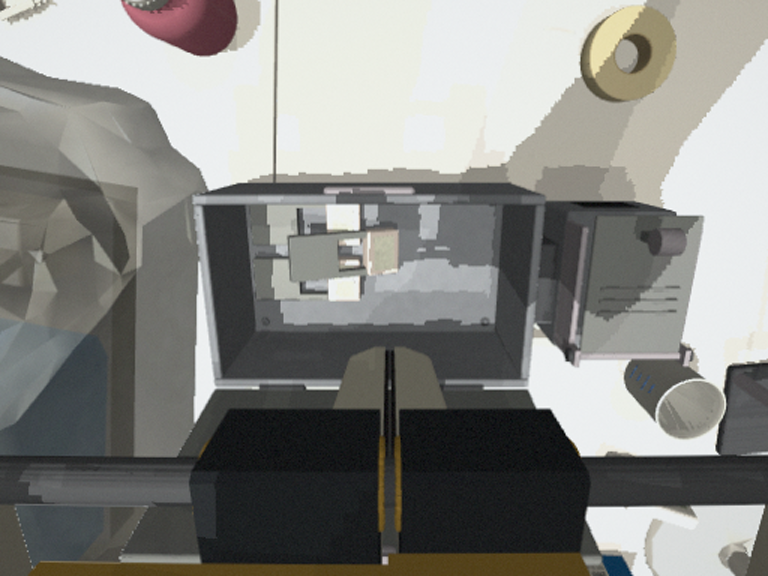

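```bash
python3 - <<'E'
from h import *
snap('top','top2.png',(100,180,320,240),3.6)
for z in (0.03,0.062): print(onz('top',(230.7,220.5),z))
eyes.grab_frame('scene')
for r in finder.spot_in('scene','beaker_center'): print(np.round(r['bbox'],1),r['confidence'], onz('scene',((r['bbox'][0]+r['bbox'][2])/2,(r['bbox'][1]+r['bbox'][3])/2),.03))
E
```

```text
[0.37541213 0.2093952  0.03      ]
[0.37263146 0.20737092 0.062     ]
[242.3 214.9 258.3 238.6] 0.79 [0.3811119  0.20309248 0.03      ]
[127.8 257.3 143.4 283.8] 0.76 [0.37410373 0.63218147 0.03      ]
[254.4 171.9 270.4 186.3] 0.75 [ 0.64035663 -0.00570253  0.03      ]
```

View pics/top2.png

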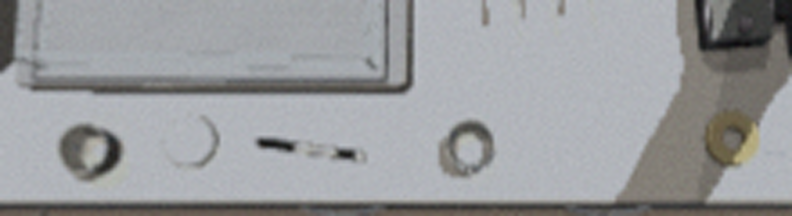

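```bash
python3 -m creep '[[0,-3,4,0],[-1,0,5,0],[-1.5,0,5,0],[-1.5,0,5,0],[-1.5,0,5,0],[-1.5,0,5,0],[-1.5,0,5,0],[-1.5,0,5,0],[-1,1,5,0],[0,1,0,0],[0,0,0,0]]' -1; python3 - <<'E'
from h import *
go([.379,.206,.045],4.5)
C=cam('wrist')
snap('wrist','w19.png',scale=1.5)
for r in finder.spot_in('wrist','beaker_center'): print(np.round(r['bbox'],1),r['confidence'])
E
```

```text
t: 41.15
tool_pos: [0.3969, 0.1891, 0.2239]
eef_rot: [-0.706, 0.707, 0.027, -0.029]
force: [0.1, -0.4, -0.4]
gripper_width: 0.0928
t 41.15 pos [0.3969 0.1891 0.2239] head 4.5 j7 1.02 F [ 0.1 -0.4 -0.4] w 0.0928
delta tool cm [-1.61 17.89  1.86] yaw turn -0.0
[253.2 131.7 308.1 186.8] 0.84
```

View pics/w19.png

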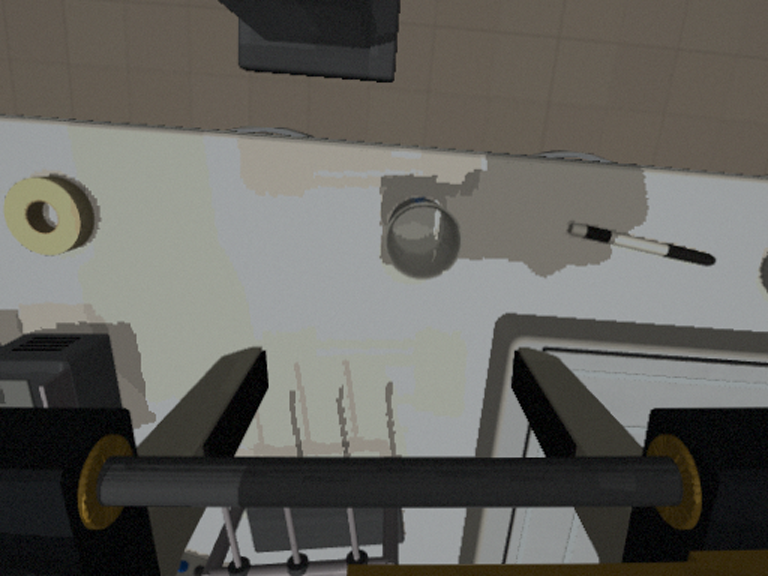

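```bash
python3 - <<'E'
from h import *
w=onz('wrist',(424/1.5,242/1.5),.062); print(w,np.hypot(*w[:2]))
w2=onz('wrist',(461/1.5,242/1.5),.062); print(np.linalg.norm(w-w2))
go([w[0],w[1],.03],4.5)
E
```

```text
[0.38063502 0.2100737  0.062     ] 0.43475737446725193
0.0256433165375649
t 41.25 pos [0.3977 0.1886 0.2248] head 4.4 j7 1.02 F [0.  0.3 0.3] w 0.0931
delta tool cm [-1.52 19.48  2.29] yaw turn -0.1
```

```bash
python3 -m creep '[[-0.8,4,1.2,0],[-0.7,4,1.1,0],[0,4,0,0],[0,3,0,0],[0,2.5,0,0],[0,2,0,0],[0,0,0,0],[0,0,0,0]]' -1; python3 - <<'E'
from h import *
go([.3806,.21,.03],4.5)
snap('wrist','w20.png',scale=1.5)
E
```

```text
t: 42.25
tool_pos: [0.3813, 0.2112, 0.0307]
eef_rot: [-0.707, 0.707, 0.027, -0.027]
force: [-0.9, 0.1, -1.1]
gripper_width: 0.0927
t 42.25 pos [0.3813 0.2112 0.0307] head 4.4 j7 0.87 F [-0.9  0.1 -1.1] w 0.0927
delta tool cm [-0.08  0.07 -0.11] yaw turn -0.1
```

View pics/w20.png

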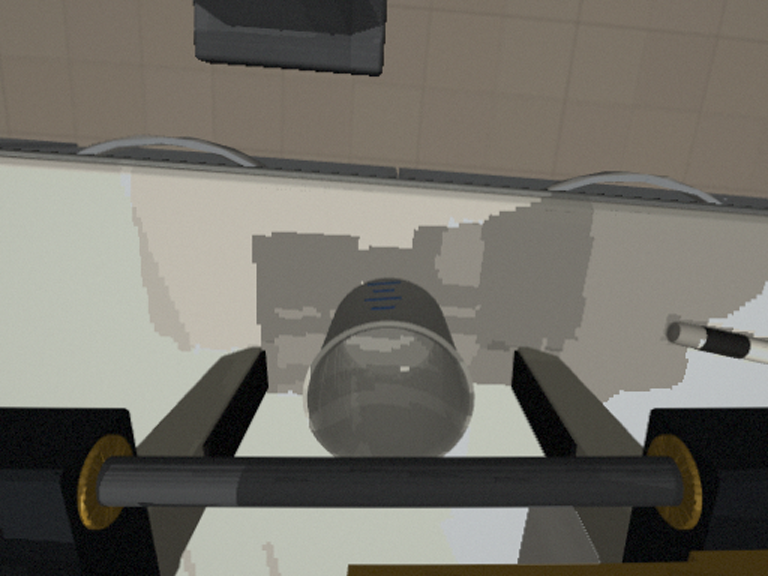

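Beaker centred between the fingers (rim around (388,395)). Close and lift.

```bash
python3 -m creep '[[0,0,0,0],[0,0,0,0],[0,0,0,0],[0,0,0,0],[0,0,0,0],[0,0,0,0],[0,0,0,0]]' 1; python3 -m creep '[[0,-2,0,0],[0,-3,0,0],[0,-4,0,0],[0,-5,0,0],[0,-5,0,0],[0,0,0,0]]'; python3 - <<'E'
from h import *
go(loc2w(UNIT,[.018,.046,.24]),4.5)
E
```

```text
t: 43.18
tool_pos: [0.3807, 0.2117, 0.0301]
eef_rot: [-0.707, 0.707, 0.028, -0.028]
force: [0.4, -1.8, 1.7]
gripper_width: 0.0519
t: 43.92
tool_pos: [0.3821, 0.2126, 0.2232]
eef_rot: [0.708, -0.705, -0.029, 0.025]
force: [-0.6, -0.3, -1.5]
gripper_width: 0.0522
t 43.92 pos [0.3821 0.2126 0.2232] head 4.4 j7 0.94 F [-0.6 -0.3 -1.5] w 0.0522
delta tool cm [ 15.71  -1.73 -43.11] yaw turn -0.1
```

```bash
python3 -m creep '[[1,-1.7,-4,0],[2,0,-5,0],[2,0,-5,0],[2,0,-5,0],[2,0,-5,0],[2,0,-5,0],[2,0,-5,0],[1.5,0,-5,0],[1.2,0,-4,0],[0,0,0,0],[0,0,0,0]]'; python3 - <<'E'
from h import *
go(loc2w(UNIT,[.018,.046,.042]),4.5)
snap('wrist','w21.png',scale=1.5)
E
```

```text
t: 45.3
tool_pos: [0.57, -0.2039, 0.2357]
eef_rot: [0.707, -0.706, -0.027, 0.028]
force: [-0.2, 0.3, -0.6]
gripper_width: 0.0521
t 45.3 pos [ 0.57   -0.2039  0.2357] head 4.5 j7 1.91 F [-0.2  0.3 -0.6] w 0.0521
delta tool cm [ 0.23 19.37 -0.16] yaw turn -0.0
```

View pics/w21.png

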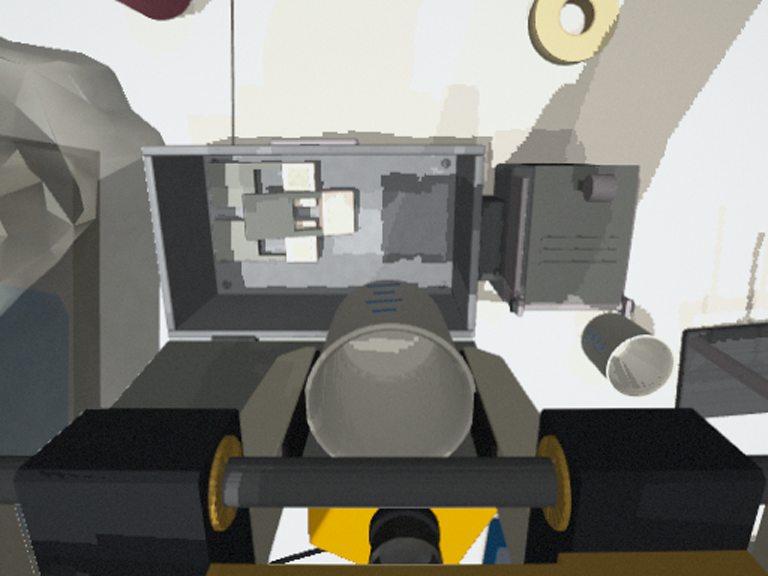

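```bash
python3 - <<'E'
from h import *
C=cam('wrist')
for u,z in [((356,212),.03),((325,240),.02),((320,175),.02),((340,236),.03)]: print(u,np.round(w2loc(UNIT,onz('wrist',(u[0]/1.5,u[1]/1.5),z,C)),3))
E
```

```text
(356, 212) [-0.014  0.021  0.03 ]
(325, 240) [ 0.01  -0.005  0.02 ]
(320, 175) [-0.041 -0.007  0.02 ]
(340, 236) [0.004 0.008 0.03 ]
```

```bash
python3 -m creep '[[0.5,4,0.15,0],[0,4,0,0],[0,3,0,0],[0,3,0,0],[0,2,0,0],[0,1.2,0,0],[0,0,0,0],[0,0,0,0]]'; python3 - <<'E'
from h import *
go(loc2w(UNIT,[.021,.049,.037]),4.5)
snap('wrist','w22.png',scale=1.5)
E
```

```text
t: 46.35
tool_pos: [0.5761, -0.2027, 0.0659]
eef_rot: [-0.706, 0.707, 0.028, -0.027]
force: [0.7, -0.3, 0.4]
gripper_width: 0.0523
t 46.35 pos [ 0.5761 -0.2027  0.0659] head 4.5 j7 1.9 F [ 0.7 -0.3  0.4] w 0.0523
delta tool cm [-0.13  2.89  0.09] yaw turn -0.0
```

View pics/w22.png

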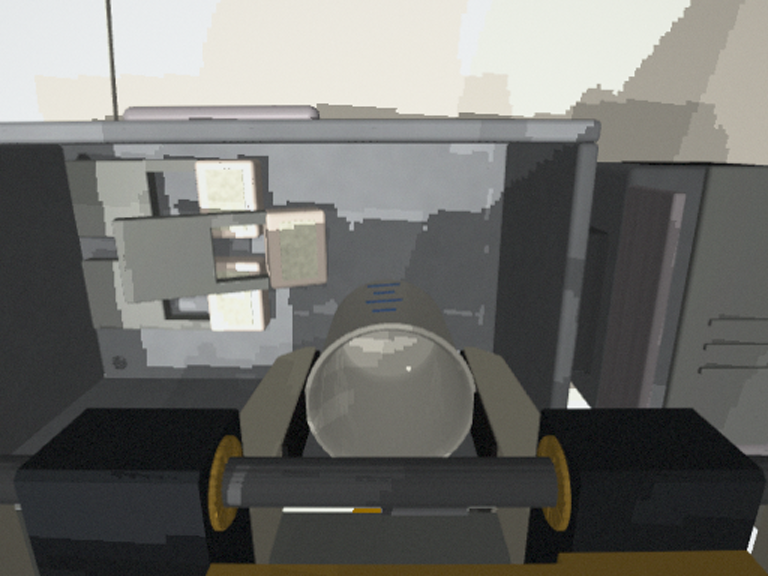

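```bash
python3 -m creep '[[-0.1,1.2,0,0],[0,1,0,0],[0,0.4,0,0],[0,0.2,0,0],[0,0,0,0]]'; python3 -m creep '[[0,0,0,0],[0,0,0,0],[0,0,0,0]]' -0.29;  python3 -m creep '[[0,-2,0,0],[0,-3,0,0],[0,-4,0,0],[0,-5,0,0],[0,0,0,0]]' -0.29; python3 - <<'E'
from h import *
go(loc2w(UNIT,[.021,.049,.037]),4.5)
snap('wrist','w23.png',scale=1.5)
E
```

```text
t: 47.02
tool_pos: [0.5746, -0.2029, 0.037]
eef_rot: [0.707, -0.707, -0.027, 0.028]
force: [-0.2, 0.2, -1.7]
gripper_width: 0.0521
t: 47.4
tool_pos: [0.5748, -0.203, 0.0373]
eef_rot: [-0.707, 0.707, 0.028, -0.027]
force: [0.3, 0.4, -0.7]
gripper_width: 0.0599
t: 48.02
tool_pos: [0.5766, -0.2036, 0.181]
eef_rot: [-0.706, 0.707, 0.03, -0.025]
force: [0.1, 0.7, 0.7]
gripper_width: 0.0598
t 48.02 pos [ 0.5766 -0.2036  0.181 ] head 4.4 j7 1.9 F [0.1 0.7 0.7] w 0.0598
delta tool cm [-0.26 14.4   0.22] yaw turn -0.1
```

View pics/w23.png

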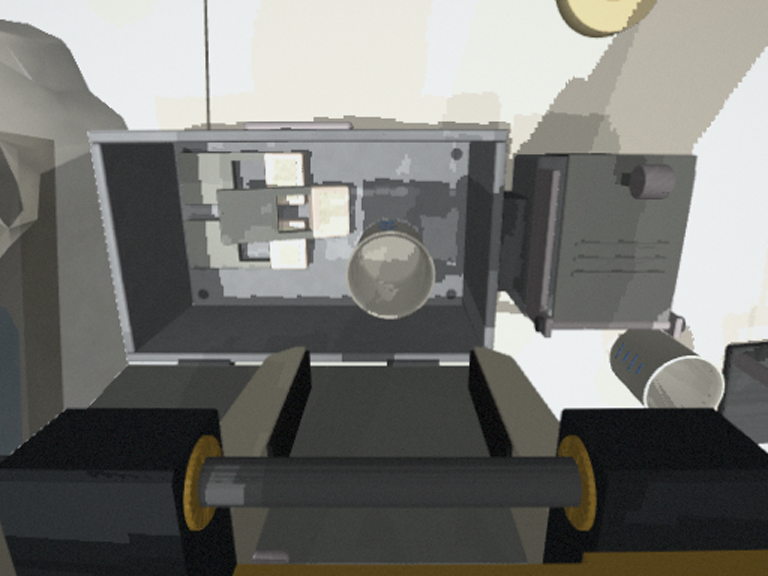

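```bash
python3 - <<'E'
from h import *
C=cam('wrist')
for z in (.2,.22): print(w2loc(UNIT,onz('wrist',(270/1.5,557/1.5),z,C)))
for u in [(430,245),(355,205),(490,225)]:
  for z in (0,.08): print(u,w2loc(UNIT,onz('top',(210+u[0]/4,90+u[1]/4),z)))
# pixel of lid top edge in top view
for a in (1.75,1.6):
  pts=[loc2w(UNIT,[.064-.128*np.cos(a)+.006,y,.094+.128*np.sin(a)]) for y in (-.106,0,.106)]
  print((proj('top',pts)-[210,90])*4)
go(loc2w(UNIT,[.13,-.01,.28]),4.5)
E
```

```text
[0.09249128 0.0005637  0.2       ]
[0.07162148 0.00688868 0.22      ]
(430, 245) [0.1225172  0.08947843 0.        ]
(430, 245) [0.10134936 0.10515434 0.08      ]
(355, 205) [0.1724142  0.16476583 0.        ]
(355, 205) [0.14864382 0.17651487 0.08      ]
(490, 225) [0.1395608  0.02339928 0.        ]
(490, 225) [0.11750399 0.04252175 0.08      ]
[[685.83104529 195.79299994]
 [570.84328682 204.27850955]
 [455.6620231  212.74552307]]
[[689.34578286 215.21204332]
 [573.9259278  223.75104234]
 [458.31242262 232.27534307]]
t 48.08 pos [ 0.5755 -0.2032  0.1789] head 4.5 j7 1.9 F [0.7 0.6 0.1] w 0.06
delta tool cm [ 10.88 -10.07  -5.77] yaw turn -0.0
```

```bash
python3 -m creep '[[0,-5,0,0],[0,-5,0,0],[3,0,-2,0],[4,0,-2,0],[4,0,-1.8,0],[0,0,0,0]]' 1; python3 - <<'E'
from h import *
go(loc2w(UNIT,[.13,-.01,.19]),4.5)
snap('wrist','w24.png',scale=1.5)
snap('scene','s24.png',(150,80,420,280),2.9)
E
```

```text
t: 48.82
tool_pos: [0.6903, -0.2525, 0.2738]
eef_rot: [0.707, -0.706, -0.027, 0.029]
force: [0.3, -0.3, -1.5]
gripper_width: 0.0048
t 48.83 pos [ 0.6903 -0.2525  0.2738] head 4.5 j7 1.94 F [ 0.3 -0.3 -1.5] w 0.0048
delta tool cm [-0.19  8.39  0.04] yaw turn -0.0
```

View pics/w24.png

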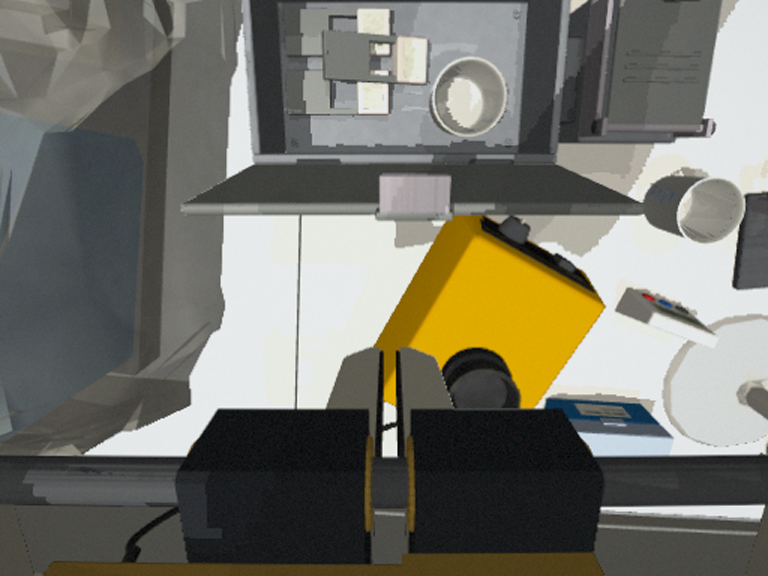

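View pics/s24.png

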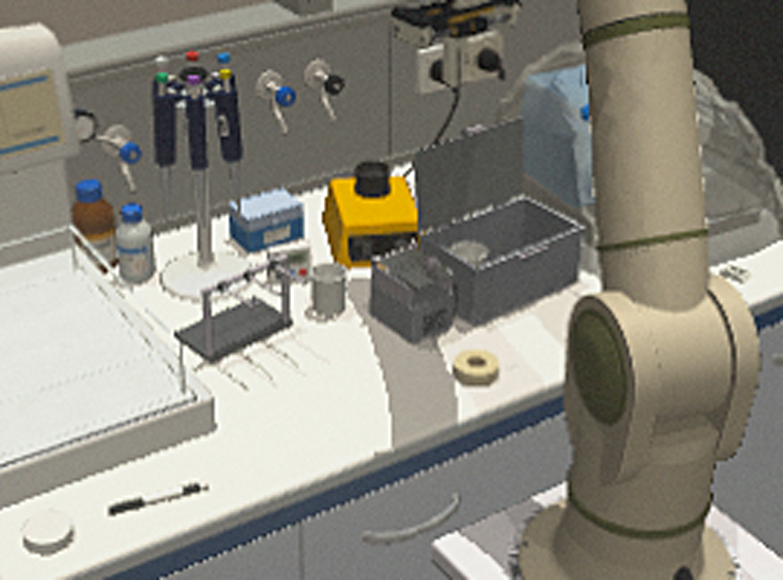

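```bash
python3 - <<'E'
from h import *
C=cam('wrist')
for u in [(300,212),(415,176),(415,160)]:
  for z in (.094,.21,.22,.225): print(u,z,w2loc(UNIT,onz('wrist',(u[0]/1.5,u[1]/1.5),z,C)))
E
```

```text
(300, 212) 0.094 [ 0.09579912 -0.07481624  0.094     ]
(300, 212) 0.21 [ 0.08066455 -0.05362466  0.21      ]
(300, 212) 0.22 [ 0.07935984 -0.05179779  0.22      ]
(300, 212) 0.225 [ 0.07870749 -0.05088436  0.225     ]
(415, 176) 0.094 [0.07066302 0.00741165 0.094     ]
(415, 176) 0.21 [0.06391287 0.00117519 0.21      ]
(415, 176) 0.22 [0.06333096 0.00063757 0.22      ]
(415, 176) 0.225 [0.06304001 0.00036876 0.225     ]
(415, 160) 0.094 [0.05976495 0.00725586 0.094     ]
(415, 160) 0.21 [0.05664998 0.00107137 0.21      ]
(415, 160) 0.22 [0.05638145 0.00053822 0.22      ]
(415, 160) 0.225 [0.05624718 0.00027165 0.225     ]
```

```bash
python3 -m creep '[[0,3,0,0],[0,3,0,0],[0,2.4,0,0],[0,0,0,0],[-1.5,0,0,0],[-1.5,0,0,0],[-1.2,0,0,0],[-1,0,0,0],[-0.8,0,0,0],[0,0,0,0]]' 1; python3 - <<'E'
from h import *
go(loc2w(UNIT,[.07,-.01,.19]),4.5); print(w2loc(UNIT,monitor.sense()['tool_pos']))
snap('wrist','w25.png',scale=1.5)
E
```

```text
t: 50.18
tool_pos: [0.6284, -0.257, 0.1933]
eef_rot: [0.707, -0.707, -0.027, 0.028]
force: [1.3, -0.4, 0.4]
gripper_width: 0.0006
t 50.17 pos [ 0.6284 -0.257   0.1933] head 4.4 j7 1.97 F [ 1.3 -0.4  0.4] w 0.0006
delta tool cm [-0.01  0.33  0.01] yaw turn -0.1
[ 0.07007831 -0.01013375  0.19329374]
```

View pics/w25.png

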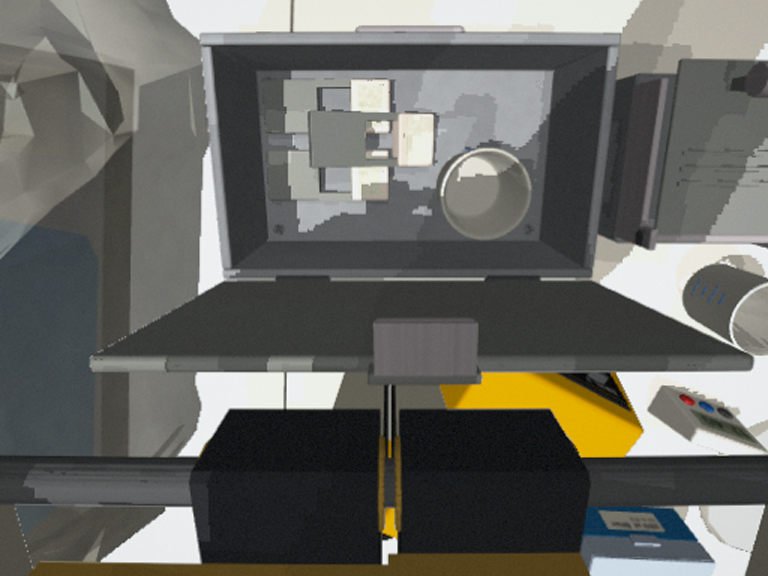

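```bash
python3 -m creep '[[-1,0.2,0,0],[-1,0.2,0,0],[-1,0.2,0,0],[-1,0.3,0,0],[-1,0.5,0,0],[-0.9,0.5,0,0],[-0.9,0.7,0,0],[-0.8,0.8,0,0],[-0.8,0.9,0,0],[0,0,0,0]]' 1; python3 - <<'E'
from h import *
go(loc2w(UNIT,[-.012,-.01,.155]),4.5); print(w2loc(UNIT,monitor.sense()['tool_pos']))
snap('wrist','w26.png',scale=1.5)
E
```

```text
t: 51.48
tool_pos: [0.5439, -0.2634, 0.1492]
eef_rot: [0.707, -0.706, -0.027, 0.028]
force: [-0.2, 0.3, 0.3]
gripper_width: 0.0004
t 51.48 pos [ 0.5439 -0.2634  0.1492] head 4.4 j7 2.01 F [-0.2  0.3  0.3] w 0.0004
delta tool cm [ 0.26 -0.58 -0.02] yaw turn -0.1
[-0.01456637 -0.00984162  0.14916724]
```

View pics/w26.png

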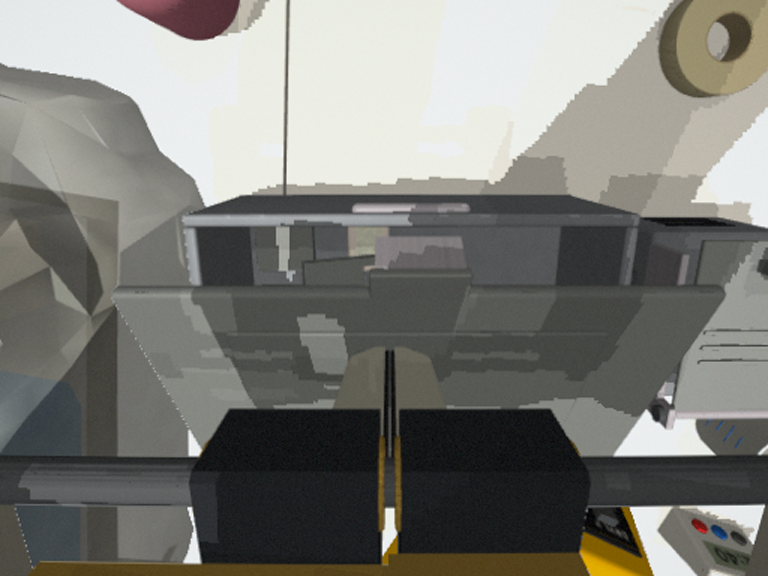

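```bash
python3 -m creep '[[-0.8,0.8,0,0],[-0.8,0.8,0,0],[-0.7,0.8,0,0],[-0.7,0.7,0,0],[-0.5,0.5,0,0],[0,0.4,0,0],[0,0.3,0,0],[0,0,0,0]]' 1; python3 - <<'E'
from h import *
go(loc2w(UNIT,[-.05,-.01,.10]),4.5); print(w2loc(UNIT,monitor.sense()['tool_pos']))
snap('wrist','w27.png',scale=1.5)
E
```

```text
t: 52.52
tool_pos: [0.5105, -0.266, 0.1069]
eef_rot: [0.707, -0.707, -0.028, 0.028]
force: [0.2, 0.1, 0.0]
gripper_width: 0.0006
t 52.52 pos [ 0.5105 -0.266   0.1069] head 4.5 j7 2.03 F [0.2 0.1 0. ] w 0.0006
delta tool cm [-0.19  0.69 -0.01] yaw turn -0.0
[-0.04807101 -0.00988979  0.10691922]
```

View pics/w27.png

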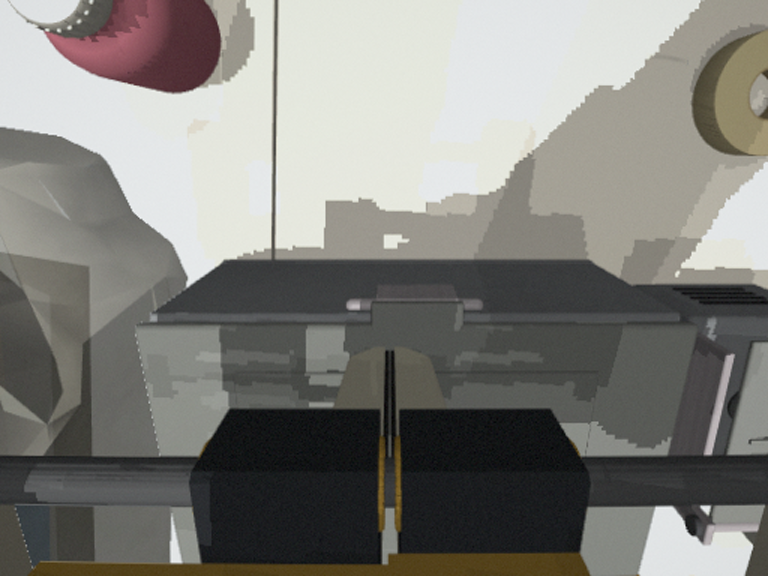

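```bash
for i in 1; do python3 -m creep '[[-0.4,0.2,0,0],[0,0.2,0,0],[0,0,0,0]]' 1; done; python3 -m creep '[[0,0.2,0,0],[0,0.2,0,0],[0,0,0,0]]' 1
```

```text
t: 52.95
tool_pos: [0.5063, -0.2664, 0.103]
eef_rot: [0.707, -0.707, -0.027, 0.028]
force: [0.4, -0.1, 0.2]
gripper_width: 0.0005
t: 53.32
tool_pos: [0.5065, -0.2665, 0.1002]
eef_rot: [-0.706, 0.707, 0.028, -0.027]
force: [-3.2, 2.1, 13.4]
gripper_width: 0.0008
```

```bash
python3 -m creep '[[0,0.2,0,0],[0,0.2,0,0],[0,0,0,0]]' 1
```

```text
t: 53.7
tool_pos: [0.5066, -0.2666, 0.0994]
eef_rot: [-0.706, 0.707, 0.028, -0.027]
force: [-12.1, 5.4, 53.7]
gripper_width: 0.0003
```

```bash
python3 -m creep '[[0,-0.4,0,0],[0,-0.4,0,0],[0,-3,0,0],[0,-4,0,0],[0,0,0,0]]' 1; python3 - <<'E'
from h import *
print(w2loc(UNIT,monitor.sense()['tool_pos']))
im=snap('wrist','w28.png',scale=1.5)
snap('scene','s28.png',(240,110,400,230),4.8)
E
```

```text
t: 54.32
tool_pos: [0.5078, -0.2671, 0.1753]
eef_rot: [-0.706, 0.707, 0.029, -0.026]
force: [0.0, 0.7, -1.1]
gripper_width: 0.0004
[-0.05094885 -0.01077658  0.17532674]
```

View pics/w28.png

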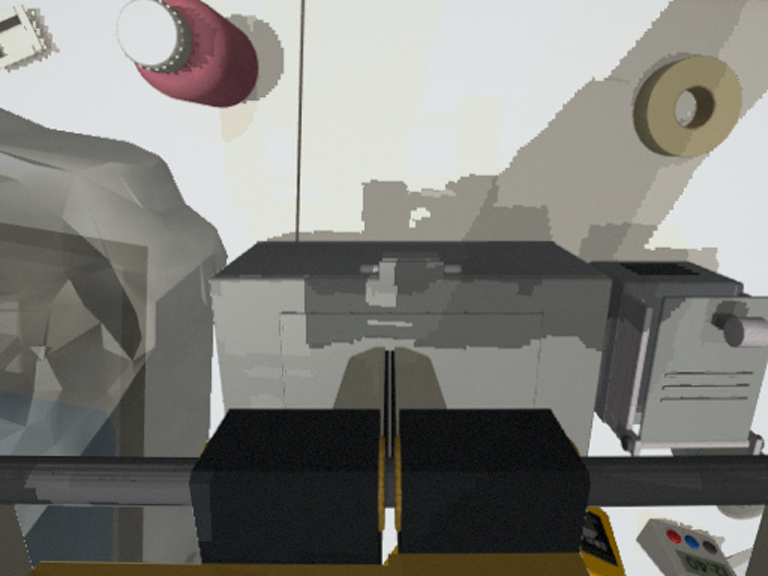

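View pics/s28.png

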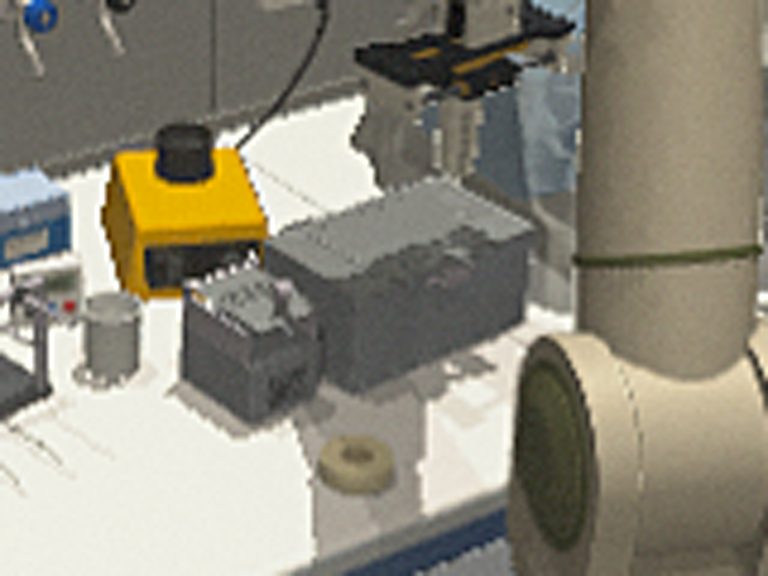

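```bash
python3 - <<'E'
from h import *
im=snap('wrist','w29.png',(135,150,420,240),2.8)
C=cam('wrist')
for z in (.100,.103,.107):
    P=[loc2w(UNIT,[-.064,y,z]) for y in (-.106,0,.106)]; print(z,(proj('wrist',P,C)-[135,150])*2.8)
E
```

```text
0.1 [[  5.31729121 109.6249721 ]
 [388.25928627 109.33215511]
 [770.0171546  109.15616123]]
0.103 [[  1.34422557 112.64952075]
 [388.73497045 112.36228531]
 [774.90164633 112.16872249]]
0.107 [[ -4.09811986 116.79322504]
 [389.38674719 116.51436593]
 [781.59137486 116.29555109]]
```

View pics/w29.png

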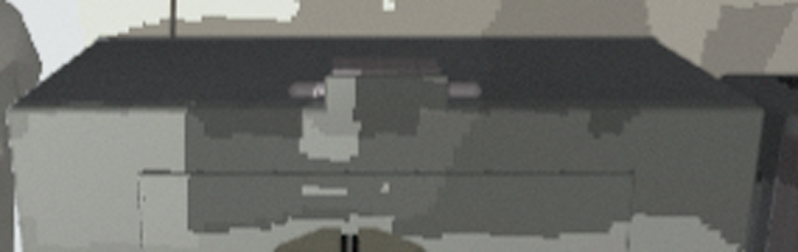

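```bash
python3 - <<'E'
from h import *
go(loc2w(UNIT,[-.04,.171,.19]),4.5)
E
```

```text
t 54.48 pos [ 0.506  -0.2662  0.1722] head 4.5 j7 2.04 F [-0.4 -0.7  0.1] w 0.0004
delta tool cm [ 1.26 -1.77 18.07] yaw turn -0.0
```

```bash
python3 -m creep '[[0.3,-1,4.5,0],[0.3,-0.8,4.5,0],[0.3,0,4.5,0],[0.3,0,4.5,0],[0,0,0,0]]' 0.3; python3 - <<'E'
from h import *
go(loc2w(UNIT,[-.04,.171,.19]),4.5); print(w2loc(UNIT,monitor.sense()['tool_pos']))
snap('wrist','w30.png',scale=1.5)
E
```

```text
t: 55.1
tool_pos: [0.5038, -0.0824, 0.1899]
eef_rot: [0.707, -0.706, -0.029, 0.03]
force: [0.2, -0.2, -0.6]
gripper_width: 0.0322
t 55.1 pos [ 0.5038 -0.0824  0.1899] head 4.8 j7 1.71 F [ 0.2 -0.2 -0.6] w 0.0322
delta tool cm [ 0.04 -0.01 -0.27] yaw turn 0.3
[-0.04044738  0.17371673  0.18989934]
```

View pics/w30.png

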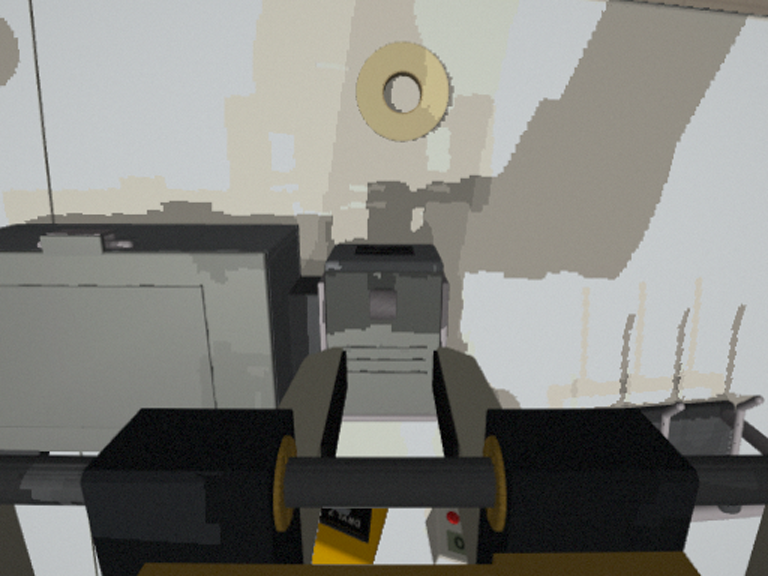

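```bash
python3 - <<'E'
from h import *
im=snap('wrist','w31.png',(195,150,315,290),4.2)
C=cam('wrist')
P=[loc2w(UNIT,p) for p in [(-.04,.170,.116),(-.04,.163,.116),(-.04,.177,.116),(-.052,.137,.0955),(-.052,.203,.0955),(.04,.137,.094),(.04,.203,.094)]]
print(np.round((proj('wrist',P,C)-[195,150])*4.2))
E
```

```text
[[277. 223.]
 [240. 223.]
 [314. 223.]
 [112. 133.]
 [442. 133.]
 [127. 534.]
 [425. 534.]]
```

View pics/w31.png

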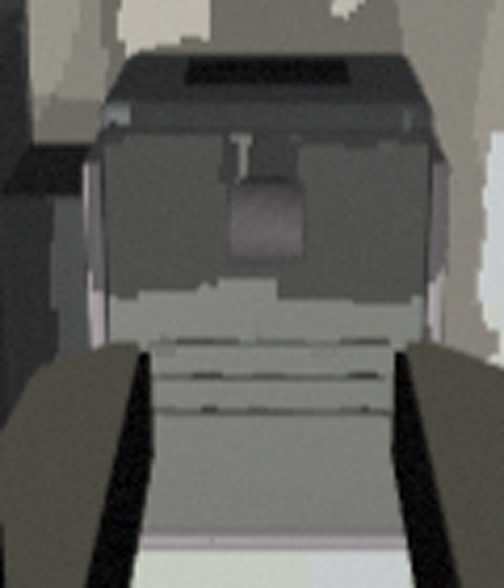

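```bash
python3 -m creep '[[0,2.5,-0.57,0.3],[0,2.5,0,0],[0,2,0,0],[0,1.2,0,0],[0,0.6,0,0],[0,0,0,0],[0,0,0,0]]' 0.3; python3 - <<'E'
from h import *
go(loc2w(UNIT,[-.0405,.168,.102]),4.5)
snap('wrist','w32.png',(150,150,370,384),2.5)
E
```

```text
t: 56.08
tool_pos: [0.5051, -0.0918, 0.1037]
eef_rot: [-0.707, 0.707, 0.026, -0.025]
force: [0.4, 0.3, 0.1]
gripper_width: 0.0328
t 56.08 pos [ 0.5051 -0.0918  0.1037] head 4.2 j7 1.71 F [0.4 0.3 0.1] w 0.0328
delta tool cm [-0.06  0.16  0.38] yaw turn -0.3
```

View pics/w32.png

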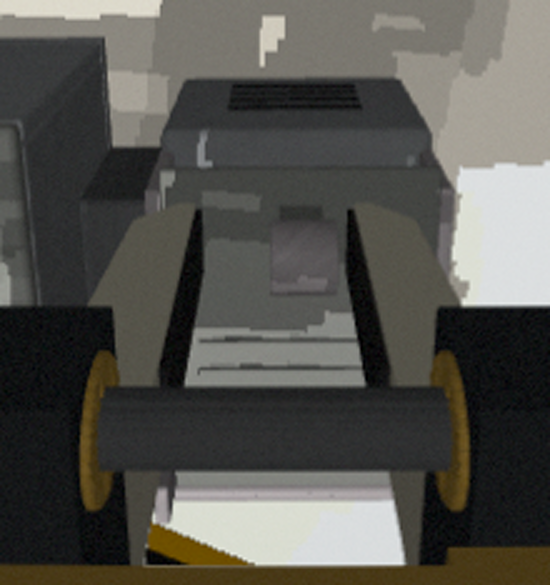

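```bash
python3 -m creep '[[-0.05,0.15,0.45,-0.3],[0,0,0,0]]' 0.3; python3 -m creep '[[0,0,0,0],[0,0,0,0],[0,0,0,0],[0,0,0,0],[0,0,0,0]]' 1; python3 - <<'E'
from h import *
go(loc2w(UNIT,[-.0405,.168,.102]),4.5)
snap('wrist','w33.png',(150,150,370,384),2.5)
E
```

```text
t: 56.38
tool_pos: [0.5039, -0.0867, 0.1018]
eef_rot: [0.707, -0.707, -0.028, 0.028]
force: [-0.6, -1.1, 0.1]
gripper_width: 0.0324
t: 57.0
tool_pos: [0.5038, -0.0861, 0.1016]
eef_rot: [0.707, -0.706, -0.028, 0.028]
force: [-0.9, 5.9, 1.5]
gripper_width: 0.0135
t 57.0 pos [ 0.5038 -0.0861  0.1016] head 4.5 j7 1.71 F [-0.9  5.9  1.5] w 0.0135
delta tool cm [ 0.02 -0.04 -0.2 ] yaw turn 0.0
```

View pics/w33.png

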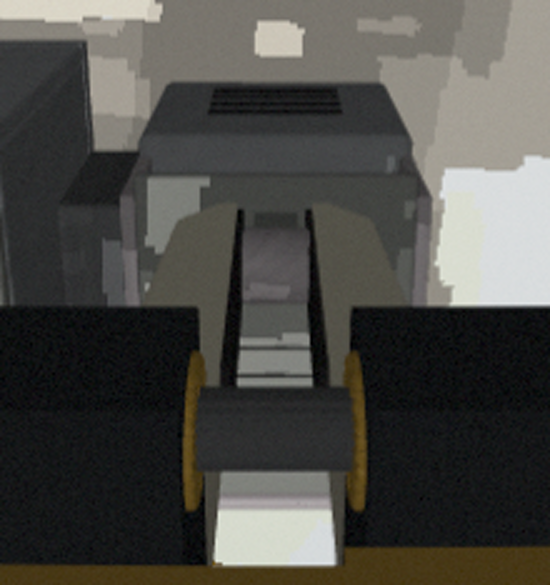

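```bash
python3 -m creep '[[0.12,-0.32,0.05,0],[0.12,-0.32,0,0],[0.13,-0.32,0,0],[0.13,-0.32,0,0],[0.14,-0.32,0,0],[0.15,-0.31,0,0],[0.18,-0.29,0,0],[0.19,-0.28,0,0],[0.2,-0.28,0,0],[0.22,-0.28,0,0],[0.22,-0.27,0,0],[0.23,-0.26,0,0]]'; python3 - <<'E'
from h import *
s=monitor.sense(); print(w2loc(UNIT,s['tool_pos']),s['wrist_torque'])
snap('wrist','w34.png',(100,100,420,384),1.8)
E
```

```text
t: 58.55
tool_pos: [0.5232, -0.0846, 0.1371]
eef_rot: [0.707, -0.706, -0.027, 0.028]
force: [-0.5, 4.6, -6.8]
gripper_width: 0.0136
[-0.02124547  0.16997442  0.13706633] [ 1.13165736  0.38000263 -0.03087554]
```

View pics/w34.png

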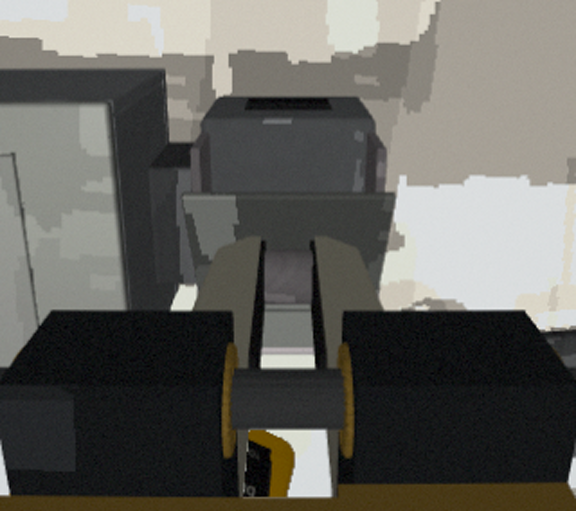

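```bash
python3 -m creep '[[0.25,-0.24,0,0],[0.26,-0.23,0,0],[0.27,-0.22,0,0],[0.27,-0.21,0,0],[0.28,-0.2,0,0],[0.29,-0.18,0,0],[0.3,-0.17,0,0],[0.31,-0.16,0,0],[0.31,-0.15,0,0],[0.31,-0.14,0,0],[0.32,-0.13,0,0],[0.33,-0.11,0,0],[0.34,-0.09,0,0],[0.34,-0.07,0,0],[0.34,-0.06,0,0],[0.34,-0.05,0,0],[0.34,-0.04,0,0],[0.34,-0.02,0,0]]'; python3 - <<'E'
from h import *
s=monitor.sense(); print(w2loc(UNIT,s['tool_pos']),s['wrist_torque'])
snap('wrist','w35.png',(100,100,420,384),1.8)
E
```

```text
t: 60.85
tool_pos: [0.5777, -0.0803, 0.1622]
eef_rot: [0.707, -0.706, -0.026, 0.029]
force: [-5.3, 5.5, 4.7]
gripper_width: 0.0135
[0.03342042 0.17002297 0.1622325 ] [ 1.17951822  1.50196937 -0.02737464]
```

View pics/w35.png

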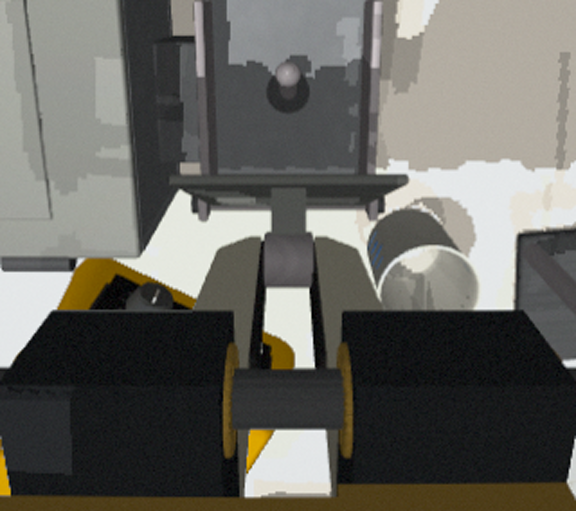

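```bash
python3 - <<'E'
from h import *
C=cam('wrist')
print(w2loc(UNIT,onz('wrist',(260,140),.082,C)),w2loc(UNIT,onz('wrist',(260,153),.06,C)))
E
python3 -m creep '[[0.34,0.01,0,0],[0.34,0.02,0,0],[0.34,0.02,0,0],[0.34,0.02,0,0],[0.34,0.03,0,0],[0.34,0.04,0,0],[0.32,0.08,0,0],[0.32,0.09,0,0],[0.32,0.1,0,0],[0.31,0.1,0,0],[0.31,0.11,0,0],[0,0,0,0]]'; python3 - <<'E'
from h import *
s=monitor.sense(); print(w2loc(UNIT,s['tool_pos']),s['wrist_torque'])
snap('wrist','w36.png',(100,50,420,384),1.7)
E
```

```text
[-0.01411383  0.16918965  0.082     ] [-0.00041728  0.16925617  0.06      ]
t: 62.4
tool_pos: [0.6157, -0.0774, 0.1565]
eef_rot: [0.707, -0.706, -0.028, 0.028]
force: [-2.0, 4.5, 2.9]
gripper_width: 0.0132
[0.07148355 0.16997607 0.15650533] [1.14098002 0.47725001 0.0129065 ]
```

View pics/w36.png

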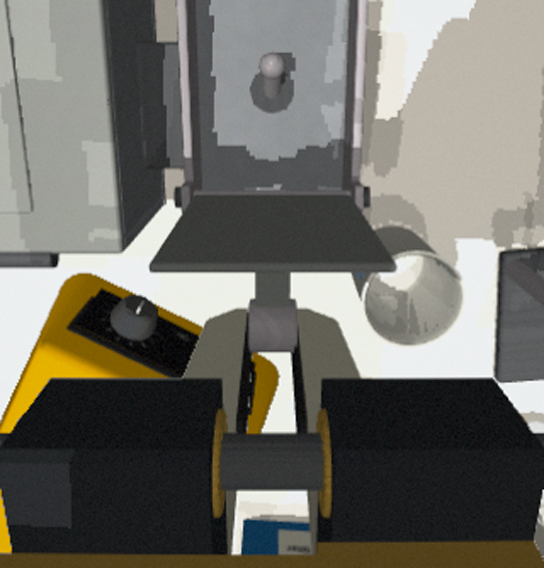

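```bash
python3 -m creep '[[0,0,0,0],[0,0,0,0],[0,-2,0,0],[0,-3.2,0,0],[-4,0,0,0],[-4,0,0,0],[-4,0,0,0]]' 0.3; python3 - <<'E'
from h import *
go(loc2w(UNIT,[-.048,.169,.076]),4.5)
E
```

```text
t: 63.32
tool_pos: [0.4947, -0.0882, 0.208]
eef_rot: [-0.706, 0.707, 0.027, -0.027]
force: [-0.7, -0.0, -0.1]
gripper_width: 0.0324
t 63.33 pos [ 0.4947 -0.0882  0.208 ] head 4.4 j7 1.71 F [-0.7 -0.  -0.1] w 0.0324
delta tool cm [ 0.19 13.2   0.05] yaw turn -0.1
```

```bash
python3 -m creep '[[0,4,0,0],[0,4,0,0],[0,3.6,0,0],[0,1.5,0,0],[1,0,0,0],[1,0,0,0],[0.4,0,0,0],[0.4,0,0,0],[0.4,0,0,0],[0.4,0,0,0],[0.4,0,0,0],[0.4,0,0,0]]' 1; python3 - <<'E'
from h import *
s=monitor.sense(); print(w2loc(UNIT,s['tool_pos']),s['force'])
snap('wrist','w37.png',(100,50,420,384),1.7)
E
```

```text
t: 64.82
tool_pos: [0.5369, -0.0841, 0.0764]
eef_rot: [0.707, -0.706, -0.025, 0.03]
force: [-16.2, -0.9, 9.8]
gripper_width: 0.0005
[-0.00754571  0.16937126  0.07635006] [-16.18049855  -0.89106329   9.76555978]
```

View pics/w37.png

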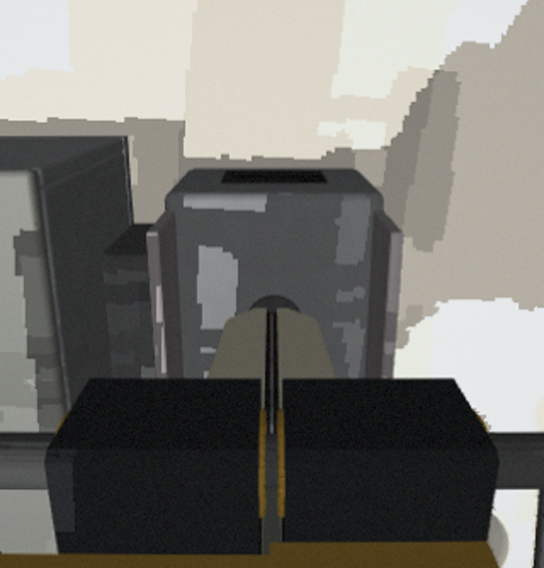

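```bash
python3 -m creep '[[0,0,0,0],[0,0,0,0]]'; python3 -m creep '[[0.2,0,0,0],[0.2,0,0,0],[0,0,0,0]]'; python3 - <<'E'
from h import *
s=monitor.sense(); print(w2loc(UNIT,s['tool_pos']),s['force'])
E
```

```text
t: 65.12
tool_pos: [0.5367, -0.084, 0.0763]
eef_rot: [0.707, -0.706, -0.025, 0.03]
force: [-10.3, 0.1, 6.1]
gripper_width: 0.0006
t: 65.5
tool_pos: [0.5372, -0.084, 0.0761]
eef_rot: [0.707, -0.706, -0.023, 0.032]
force: [-18.1, 0.4, 13.9]
gripper_width: 0.0007
[-0.00728463  0.16951249  0.07606306] [-18.1484691    0.36577469  13.85572877]
```

```bash
python3 -m creep '[[-2,0,0,0],[-3,0,0,0],[-3,0,0,0],[-2,-1,0,0],[0,0,0,0]]'; python3 - <<'E'
from h import *
s=monitor.sense(); print(w2loc(UNIT,s['tool_pos']),s['force'])
snap('wrist','w38.png',scale=1.5)
snap('scene','s38.png',(240,110,400,230),4.8)
E
```

```text
t: 66.12
tool_pos: [0.4442, -0.0917, 0.0878]
eef_rot: [-0.706, 0.707, 0.028, -0.027]
force: [0.9, -0.1, 0.0]
gripper_width: 0.0006
[-0.1005827   0.16907285  0.08778159] [ 0.8647579  -0.12108518  0.04082775]
```

View pics/w38.png

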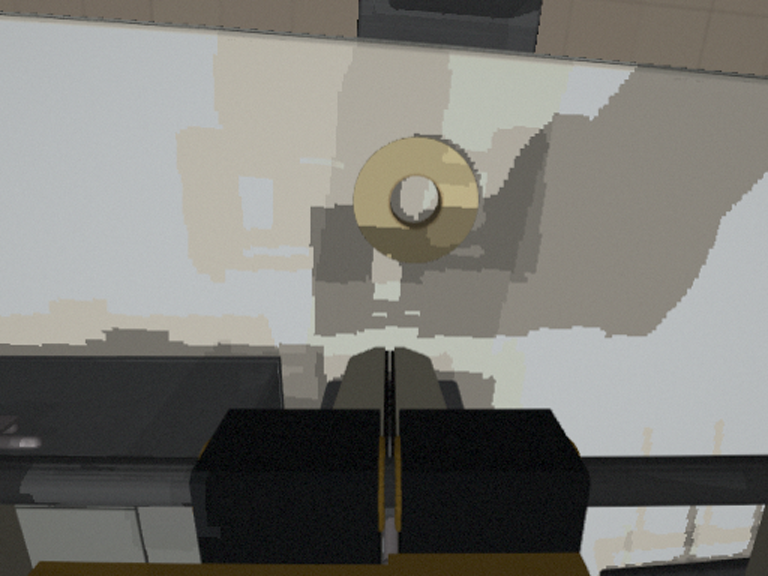

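View pics/s38.png

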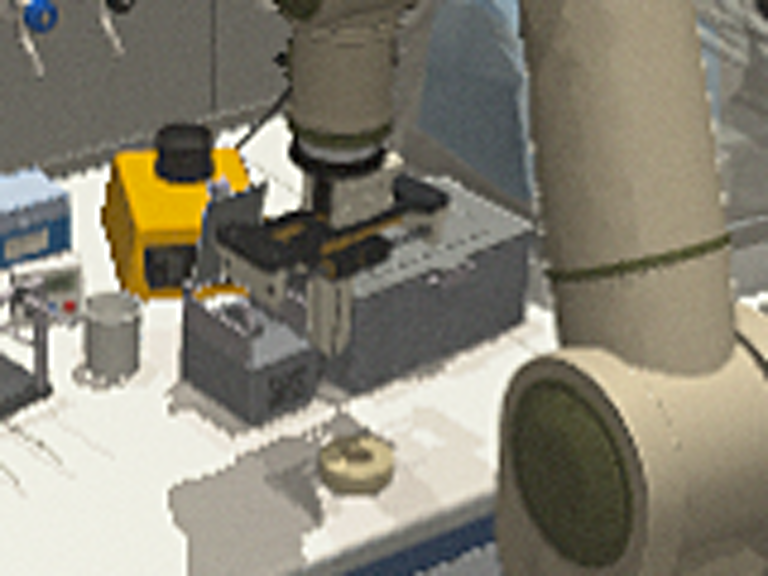

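```bash
python3 -m creep '[[0,-6,0,0],[0.5,-6,0,0],[1,-5,0,0],[0,-1,0,0]]'; python3 - <<'E'
from h import *
s=monitor.sense(); print(w2loc(UNIT,s['tool_pos']),s['force'])
C=cam('wrist'); print(proj('wrist',[loc2w(UNIT,p) for p in [(0,.169,.06),(-.0115,.169,.081),(.0115,.169,.081)]],C)*1.5)
snap('wrist','w39.png',scale=1.5)
E
```

```text
t: 66.72
tool_pos: [0.4623, -0.0902, 0.2703]
eef_rot: [-0.706, 0.707, 0.03, -0.025]
force: [-0.0, -0.1, -0.9]
gripper_width: 0.0008
[-0.08241002  0.16912493  0.2703057 ] [-0.02708458 -0.05476824 -0.93277331]
[[390.79318046 342.91370316]
 [390.87436739 340.17889045]
 [390.84430272 366.34035272]]
```

View pics/w39.png

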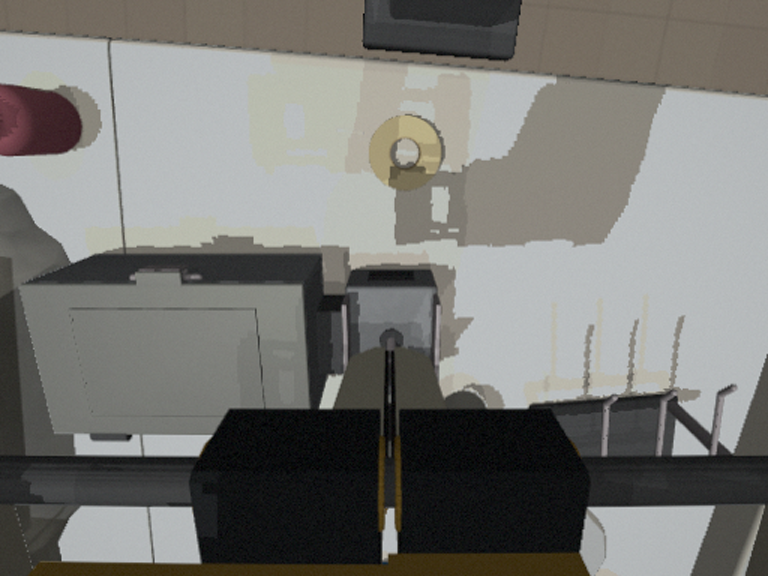

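```bash
python3 -m creep '[[0,0,5,0],[0,0,5,0],[0,0,0,0]]'; python3 - <<'E'
from h import *
s=monitor.sense()
C=cam('wrist'); p=proj('wrist',[loc2w(UNIT,p) for p in [(0,.169,.06),(-.0115,.169,.081),(.0115,.169,.081)]],C); print(p, (p-[170,150])*4)
snap('wrist','w40.png',(120,130,270,260),5)
print((p-[120,130])*5)
E
```

```text
t: 67.15
tool_pos: [0.4507, 0.0128, 0.2655]
eef_rot: [0.707, -0.706, -0.029, 0.03]
force: [0.9, -0.3, -0.8]
gripper_width: 0.0005
[[177.5088615  233.9680496 ]
 [172.55511802 232.26490193]
 [173.97187041 249.83595251]] [[ 30.03544601 335.87219838]
 [ 10.22047208 329.0596077 ]
 [ 15.88748164 399.34381003]]
[[287.54430751 519.84024798]
 [262.7755901  511.32450963]
 [269.85935205 599.17976254]]
```

View pics/w40.png

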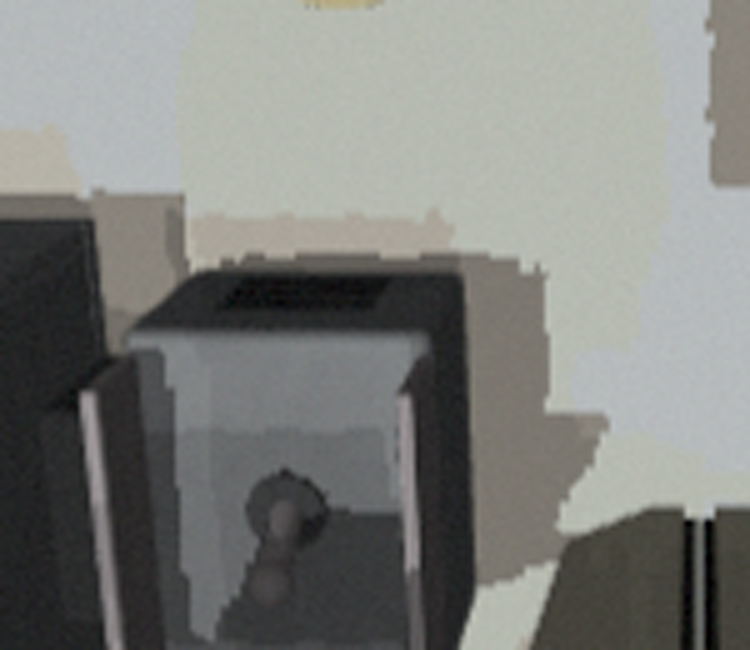

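```bash
R='[[0,0,0,0],[0,0,0,0],[0,0,0,0],[0,0,0,0],[0,0,0,0],[0,0,0,0],[0,0,0,0],[0,0,0,0],[0,0,0,0],[0,0,0,0],[0,0,0,0],[0,0,0,0],[0,0,0,0],[0,0,0,0],[0,0,0,0],[0,0,0,0],[0,0,0,0],[0,0,0,0],[0,0,0,0],[0,0,0,0]]' ; python3 -m creep '[[0,-2,3,0],[0,0,3,0],[0,0,0,0],[0,0,0,0],[0,0,0,0],[0,0,0,0],[0,0,0,0],[0,0,0,0],[0,0,0,0],[0,0,0,0],[0,0,0,0],[0,0,0,0],[0,0,0,0],[0,0,0,0],[0,0,0,0],[0,0,0,0],[0,0,0,0],[0,0,0,0],[0,0,0,0],[0,0,0,0]]' | head -1
for i in 1 2 3 4 5; do python3 -m creep '[[0,0,0,0],[0,0,0,0],[0,0,0,0],[0,0,0,0],[0,0,0,0],[0,0,0,0],[0,0,0,0],[0,0,0,0],[0,0,0,0],[0,0,0,0],[0,0,0,0],[0,0,0,0],[0,0,0,0],[0,0,0,0],[0,0,0,0],[0,0,0,0],[0,0,0,0],[0,0,0,0],[0,0,0,0],[0,0,0,0]]' | head -1; done
python3 - <<'E'
from h import *
snap('wrist','w41.png',scale=1.5); snap('top','t41.png',(210,90,400,240),4)
E
```

```text
t: 69.7
t: 72.2
t: 74.7
t: 77.2
t: 79.7
t: 82.2
```

View pics/w41.png

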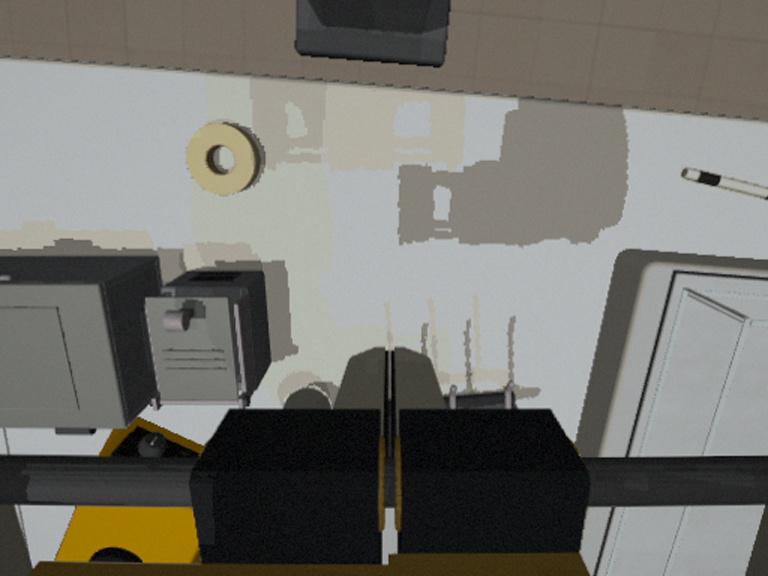

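View pics/t41.png

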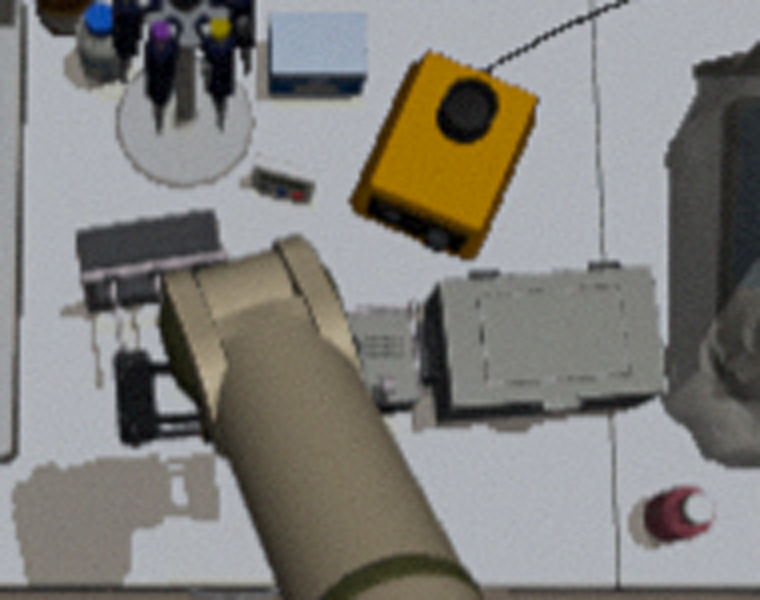

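```bash
for i in 1 2; do python3 -m creep '[[0,0,0,0],[0,0,0,0],[0,0,0,0],[0,0,0,0],[0,0,0,0],[0,0,0,0],[0,0,0,0],[0,0,0,0],[0,0,0,0],[0,0,0,0],[0,0,0,0],[0,0,0,0],[0,0,0,0],[0,0,0,0],[0,0,0,0],[0,0,0,0],[0,0,0,0],[0,0,0,0],[0,0,0,0],[0,0,0,0]]' | head -1; done
python3 - <<'E'
from h import *
C=cam('wrist')
for th in (0,.1,.2):
    h=.0405; f=lambda a,b,y:loc2w(UNIT,[h-a*np.cos(th)+b*np.sin(th),y,.094+a*np.sin(th)+b*np.cos(th)])
    print(th,np.round((proj('wrist',[f(.092,.0015,.1355),f(.092,.0015,.2015),f(.08,.022,.1685)],C)-[80,160])*6).tolist())
snap('wrist','w42.png',(80,160,200,280),6)
for u in [(-.064,-.05,.1),(-.064,.106,.1)]: print(proj('wrist',[loc2w(UNIT,u)],C)*1.5)
E
```

```text
t: 84.8
t: 87.3
0 [[94.0, 230.0], [429.0, 230.0], [225.0, 325.0]]
0.1 [[71.0, 248.0], [414.0, 248.0], [209.0, 353.0]]
0.2 [[48.0, 271.0], [398.0, 271.0], [193.0, 386.0]]
[[-94.6418323 284.0998251]]
[[100.38116208 283.87189406]]
```

View pics/w42.png

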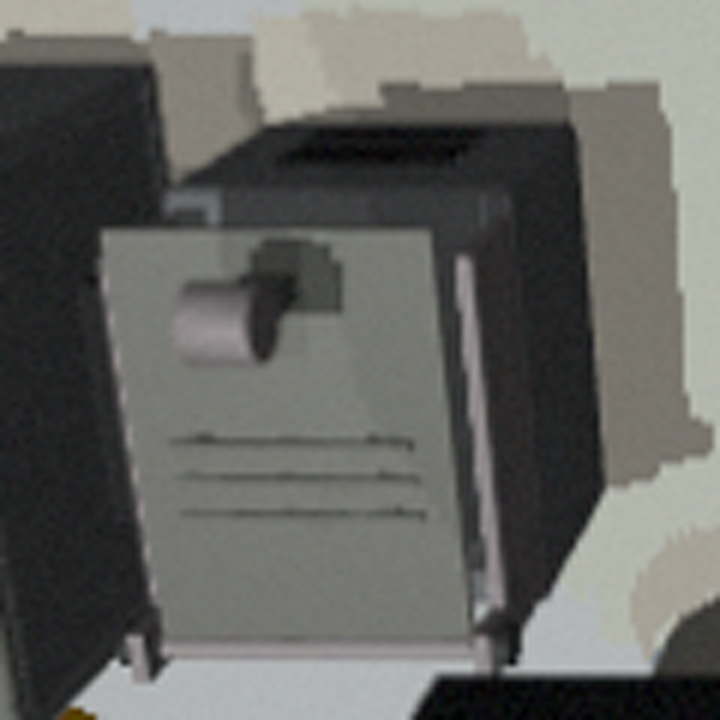

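```bash
python3 - <<'E'
from h import *
C=cam('wrist')
for a in (0,.02,.06):
    P=[loc2w(UNIT,[.064-.128*np.cos(a)+.006*np.sin(a),y,.094+.128*np.sin(a)+.006*np.cos(a)]) for y in (.03,.106)]+[loc2w(UNIT,[.064,.106,.1])]
    print(a,np.round((proj('wrist',P,C)-[0,160])*5,1).tolist())
snap('wrist','w43.png',(0,160,130,290),5)
E
```

```text
0 [[13.9, 146.5], [334.6, 146.2], [423.9, 630.1]]
0.02 [[5.7, 150.2], [328.4, 149.9], [423.9, 630.1]]
0.06 [[-10.8, 158.3], [315.9, 158.1], [423.9, 630.1]]
```

View pics/w43.png

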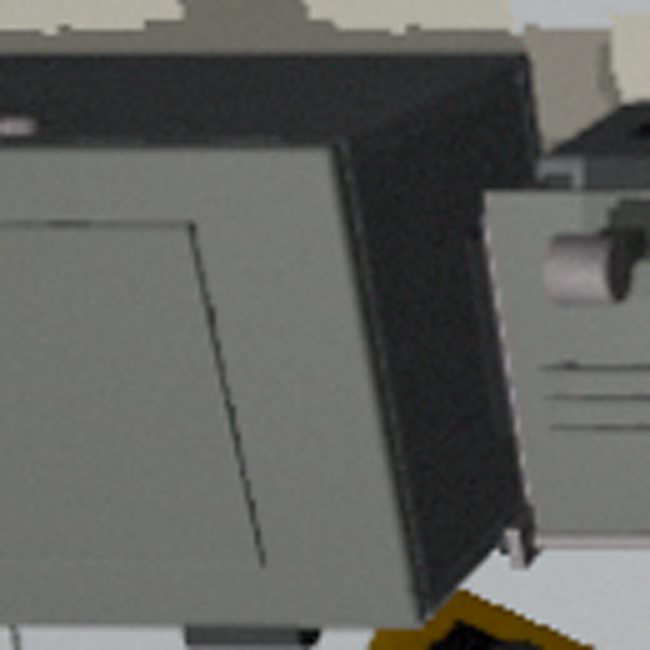

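```bash
python3 - <<'E'
from h import *
print(monitor.sense()['force']); print(job.close_job())
E
```

```text
[-0.39688401  0.30632921 -0.09870925]
the job is handed in; nothing more can be done
None
```

I did the whole job in the order asked and handed it in at about 87 s of the 210 s.

- **Packs and beaker:** All three packs came off their pegs over the upturned tips and lie flat in the box. The beaker nearest the base was knocked about 4 cm aside during the run. I found it again and stood it in the box, and the last look before closing showed everything well below the rim.
- **Lid:** I swung it shut and pressed its front down. The fingertips stopped at about 99 mm, with up to 54 N on them. The last picture shows the front corner within half a pixel of the shut position, so the lid is flat. I judged that the tab caught from this height and the picture, as I had no direct reading of it.
- **Switch:** I lifted the cover by its knob to about 1.7 rad, flipped the toggle away until it met its stop, and let the cover sink shut by itself. A picture taken in between shows the toggle leaning away. Its tip measured about 0.92 of full travel, which I put down to pixel noise because it was against the stop. The final picture matches the shut cover to within about a pixel.
- **Other objects:** The tape roll, pink bottle and marker were not touched and look unmoved in the later pictures, though I did not measure them again. The force reading was about zero at hand-in.

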